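# Load a thread spool into the rod wrapper's thread carriage

## Task

Load the thread carriage: pick up the loose spindle by its black grip, slide it right through the long spool lying in the wooden tray until the spool comes up against the spindle's collar, and lift the spool out of the tray on the spindle, keeping your fingers off the spool. Lay the spindle across the carriage with its grip outside the plain upright, push it down past the sprung drag plate until it lies fully home in both notches, and let go. Push gently throughout, and leave everything else on the bench where it is.

Things in the scene. Friction and masses are not known exactly. Their poses are not given: they have to be found in the camera images.
- spindle: Loose steel spindle along its own y. Origin: on its axis at the collar face that meets the spool. 8 mm shaft from y = 0 to the rounded tip at +95 mm; 22 mm collar from -5 to 0; bare 8 mm journal from -20 to -5; black square grip, 22 by 22 mm, from -60 to -20. Lies flat on its grip, axis 11 mm up, tip to about world +y; 90 g. See point bow_top.
- spool: The long spool to load, the longest of three alike in colour: flanges 46 mm across and 5 mm thick, 56 mm long, thread 38 mm across, bore 11.5 mm; about 50 g. Origin: middle of the bore, y along the bore. It lies in one of the tray's channels, bore along the channel, its middle 23 mm above the channel's floor, loose, with about 1 mm of play to each side.
- tray: Fixed wooden tray, three channels along its y, middles at x = -54, 0, +54 mm (which holds the long spool varies). Origin: on the bench; floor 8 mm up, from y = -35 mm (open end) to +83. Across it is clamped an adjustable fence, 46 mm high, face at y = 32 to 64 mm, setting unknown: it stops the spools. Behind each channel it has an open-topped slot 16 mm wide, down to 24 mm above the bench, for the shaft.
- carriage: Fixed thread carriage: grey base, two 8 mm aluminium uprights 69 mm high across its y. Origin: on the bench between them. Plain upright at y = -44.5 to -36.5 mm, far upright at +44 to +52 mm; each has an open notch 9.5 mm wide, flaring to about 20 mm at the top. The spindle goes in level along y, tip to +y, collar just inside the plain upright, grip outside it (7 mm of play along y).
- bow_top (a point): Crest of the sprung wire bow on the spindle's upper side (y = 29 mm of the spindle, 9 mm above its axis when free), which runs from y = 8 to 50 mm and grips the bore so that a spool neither turns nor slips off by itself. Pushing the spindle through drags the spool along until it meets the fence, then takes about 2 to 5 N all the way to the collar; the bow lifts the spool about 2 mm on the shaft.
- seat_handle (a point): Where the spindle's axis lies when home in the plain upright's notch: x = 0, y = -40.5, z = 55 mm of the carriage; axes as the carriage.
- seat_far (a point): Where the spindle's axis lies when home in the far upright's notch: x = 0, y = 48, z = 55 mm of the carriage; axes as the carriage.
- journal (a point): Point on the spindle's axis at y = -12.5 mm of the spindle (middle of the bare journal); axes as the spindle.
- shaft_end (a point): Point on the spindle's axis at y = 79.5 mm of the spindle (the part of the shaft that lies in the far notch); axes as the spindle.
- drag (a joint): Forked steel drag plate with felt, inside the far upright, sprung towards the plain upright. 0 = at rest; grows to 0.010 m as it is pushed towards the far upright: 1.4 N at rest, 0.45 N more for each mm.
- drag_face (a point): Top of the plate's upright felt face (at rest y = 20.5, z = 45 mm of the carriage); above it the plate leans back 20 degrees as a lead-in, up to z = 70 mm. Home, the spool bears on the collar, the collar on the plain upright, and the plate stands about 4 mm back. Its friction holds the spool up, so the spindle does not fall home by itself: it takes some 4 to 10 N of push.
- spool_mid: shorter spool, flanges 36 mm, 42 mm long, lying in another channel of the tray; leave it (origin: its middle)
- spool_small: smallest spool, flanges 30 mm, 34 mm long, lying in another channel of the tray; leave it (origin: its middle)
- jar_a: white jar, 58 mm wide, 52 mm tall, bystander (origin: centre of its underside)
- jar_b: amber glass jar, 52 mm wide, 46 mm tall, bystander (origin: centre of its underside)
- bottle: small white bottle, 32 mm wide, 75 mm tall, bystander (origin: centre of its underside)
- tape: roll of masking tape lying flat, 96 mm wide, 25 mm tall, bystander (origin: centre of its underside)
- reel_seat: black reel seat (rod handle part), 118 mm long, 29 mm thick, lying along its x, bystander (origin: under its middle)
- burnisher: small hand tool with a grey handle, 150 mm long, bystander
Things that resemble listed ones, but are neither listed nor needed, are in the scene too. Leave any purple or yellow look-alike of the spool alone.

How it is judged (in metres and radians):
On the way, in this order (a step that is already met when the one before it is completed fails the run):
1. the spindle is through the long spool and the spool is up against the collar (within 2 mm), both in line (y of spool in the frame of spindle between 0.0265 and 0.03 m and angle between the y axis of spool and the y axis of spindle, either way round below 0.12 rad and x of spool in the frame of spindle between -0.004 and 0.004 m and z of spool in the frame of spindle between -0.004 and 0.004 m), for 0.2 s.
2. the spool has been lifted clear of the tray on the spindle (angle between the y axis of spool and the y axis of spindle, either way round below 0.12 rad and x of spool in the frame of spindle between -0.004 and 0.004 m and z of spool in the frame of spindle between -0.004 and 0.004 m and y of spool in the frame of spindle between 0.0265 and 0.034 m and z of spool in the frame of tray above 0.055 m and contact force between spool and tray below 0.05 N), for 0.2 s.
At the end, for the whole second after the job is handed in: The spindle lies at rest, let go, in both notches: its axis at each within 3 mm sideways of the seat and at most 1.5 mm above it, tip at the far upright; the long spool is on it, in line and within 2 mm of the collar, and holds the drag plate at least 2 mm back (all of step 1 and x of journal in the frame of seat_handle between -0.003 and 0.003 m and z of journal in the frame of seat_handle between -0.003 and 0.0015 m and x of shaft_end in the frame of seat_far between -0.003 and 0.003 m and z of shaft_end in the frame of seat_far between -0.003 and 0.0015 m and value of joint drag above 0.002 m and contact force between the fingers and spindle below 0.05 N and linear speed of each of spindle, spool below 0.02 m/s); the robot touches nothing.
It fails at once if the spindle bears on the spool with more than 22 N (its bow's own grip of about 8 N included) (contact force between spindle and spool above 22 N).
It fails at once if the spindle is pressed into the carriage with more than 22 N (contact force between spindle and carriage above 22 N).
It fails at once if the fingers touch the spool (contact force between the fingers and spool above 0.5 N).
It fails at once if another thing on the bench is moved more than 15 mm (distance of any of spool_mid, spool_small, jar_a, jar_b, bottle, tape, reel_seat, burnisher from where it was at the start of the episode above 0.015 m).
It also fails if it takes over 64 s, if anything falls off the work surface, if the arm or the gripper's body presses on something with over 40 N, if the wrist force passes 120 N, or if a joint passes its speed limit or range.

## Robot

A 6-joint arm with a two-finger parallel gripper is mounted at the origin on the work surface. World frame = base frame: x ahead of the robot, y to its left, z up, the work surface at z = 0. Lengths are in mm, angles in rad, forces in N, time in s.
With the tool pointing down it reaches from about 350 to 775 mm from the base axis. Payload 7.3 kg.
Tool frame: the origin (TCP) lies at the very end of the fingers, on their centre line; the grasp point (between the pads) lies 19 mm behind it; z points along the fingers, y is the line along which they close (so a half turn about z gives the same grasp; the last joint's range is limited). The gripper opens to 92 mm and grips with 3 to 60 N. Pads are 19 mm wide; open, the fingers measure 130 mm over their backs; the gripper's body (75 mm by 190 mm) begins 47 mm behind the grasp point.
Start: joints at [-0.146, 0.342, 1.524, -0, 1.275, -0.146], TCP at [525.021, 0.019, 198.941] pointing down, gripper open.
Joint ranges: [-2.53, 2.53], [-0.77, 2.02], [0.04, 2.7], [-1, 4.14], [0.28, 2.66], [-3.11, 3.11]. Speed limits (rad/s): [2.57, 2.57, 3.14, 3.14, 3.14, 3.14].

## Interface

Orientations are given as [roll, pitch, yaw] about the fixed x, y, z axes, in that order (R = Rz(yaw) Ry(pitch) Rx(roll)).
In Python, from plant import get_obs, capture, close_job gives the robot as it stands. The module is installed in compiled form; this text tells all that it offers.
- The arm moves only by the shell command python3 -m handwheel 'ROWS'. ROWS is JSON, a list of rows, each a list of 3 entries, a list of its own where there are three numbers: the turn, a rotation vector about the tool's x, y, z in degrees, then the shift along the tool's x, y, z in m, then the opening, from 0 (shut) to 1 (fully open). A call has 1 to 12 rows; each row is the pose to reach, as a shift and turn from the pose commanded when the call began, along the tool's axes at that moment; what a row does not reach only later rows make up. A row lasts 1/10 s, in which the tool goes at most 50 mm and 8.59 degrees, less where a joint would pass 70% of its speed; a pose out of reach is approached as far as the arm can. A call with a gripper value outside its range is refused whole. The fingers move at their own pace and stop on an object; the grip force is fixed at half the most. Time passes only in rows, so rows that repeat a pose let the fingers close. It gives the time, the measured TCP pose, the force, the opening and the grip force at its end, in the units of the state.
- get_obs(): the state, without advancing time (a new reading comes with each control period).
- capture(name): name is "scene" or "side" or "wrist"; returns a dict with "image" (480x640x3 uint8, red, green, blue), "depth" (480x640 float32, mm along the optical axis (not along the pixel's ray), 0 where there is no reading), "fx", "fy", "cx", "cy" (pixels), "camera_from_world" (4x4, takes a point from world to camera coordinates). Camera axes: x right, y down, z forward; pixel columns grow to the right and rows downward; lengths in mm; the calibration is good to about 2 mm. A picture is of the moment at which its call begins.
- close_job(): hands the job in; it is judged then, once.
The state is a dict: "time": time; "joint_positions": joint angles; "dq": joint speeds; "tau": joint torques, N m; "tool_pos": TCP position; "tcp_rot": TCP orientation; "contact_force": force on the tool from outside, world axes, zero at the start; "moment": the same for the moment, N m; "grip_width": finger opening in mm; "finger_force": force on a finger pad.
Only numpy, scipy, OpenCV 4.12 (cv2) and the standard library are available. Lean on these libraries where they do the work, as an engineer would, in place of code of your own. Each camera call takes 0.05 s, during which the arm holds its last target. There are 200 camera calls.

## Working session

There is one attempt and no reset: what is moved stays moved. The work goes in short steps, Python scripts to look and compute and a shell command to move; the robot and the scene stay as the last step left them, time stands still between calls to the robot, and variables do not carry over. Pictures are saved under pics/ and viewed, at most 10 in all, crops included, and the job is handed in when it is done.

```bash
mkdir -p pics; cat > h.py <<'E'
import numpy as np, cv2
from plant import get_obs, capture
def save(n,c): cv2.imwrite(f'pics/{n}.png',c['image'][:,:,::-1])
def cloud(c):
    d=c['depth'];v,u=np.mgrid[:480,:640]
    P=np.stack([(u-c['cx'])/c['fx']*d,(v-c['cy'])/c['fy']*d,d,np.ones_like(d)],-1)
    W=P@np.linalg.inv(c['camera_from_world']).T
    W=W[...,:3]; W[d<=0]=np.nan; return W
def ray(c,u,v,z):
    M=np.linalg.inv(c['camera_from_world']);o=M[:3,3];r=M[:3,:3]@[(u-c['cx'])/c['fx'],(v-c['cy'])/c['fy'],1]
    return o+r*(z-o[2])/r[2]
E
python3 - <<'E'
from h import *
import pickle
o=get_obs();print(o)
for n in('scene','side','wrist'):
    c=capture(n);save(n,c);pickle.dump(c,open(n+'.pkl','wb'));print(n,np.linalg.inv(c['camera_from_world']).round(2).tolist(),c['fx'])
E
```

```text
{'time': 0.0, 'joint_positions': array([-1.46003847e-01,  3.42708385e-01,  1.52503810e+00, -6.00253914e-06,
        1.27538441e+00, -1.45990442e-01]), 'dq': array([-0.00128619,  0.00032369, -0.00115815, -0.00055381, -0.00017999,
       -0.00055637]), 'tau': array([ 7.61924657e-04, -4.31245601e+01, -2.44219762e+01,  7.17750052e-02,
        5.59406646e-02, -1.04314388e-04]), 'tool_pos': array([5.24544397e+02, 8.52280757e-02, 1.98245079e+02]), 'tcp_rot': array([-3.14006995e+00, -2.18092000e-04,  1.57078451e+00]), 'contact_force': array([ 0.04442009,  0.25363996, -0.33970738]), 'moment': array([0.05231596, 0.01706091, 0.0552659 ]), 'finger_force': 0.0, 'grip_width': 91.77838286779381}
scene [[-0.75, 0.36, -0.55, 1212.53], [0.66, 0.43, -0.62, 774.56], [0.01, -0.83, -0.56, 789.09], [0.0, 0.0, 0.0, 1.0]] 607.5043423383747
side [[-1.0, -0.02, 0.04, 484.26], [-0.04, 0.73, -0.69, 643.3], [-0.02, -0.69, -0.73, 762.93], [0.0, 0.0, 0.0, 1.0]] 472.36368361569134
wrist [[1.0, -0.0, -0.0, 524.7], [-0.0, -0.96, -0.27, 73.09], [-0.0, 0.27, -0.96, 383.75], [0.0, 0.0, 0.0, 1.0]] 338.4480647678278
```

View pics/scene.png

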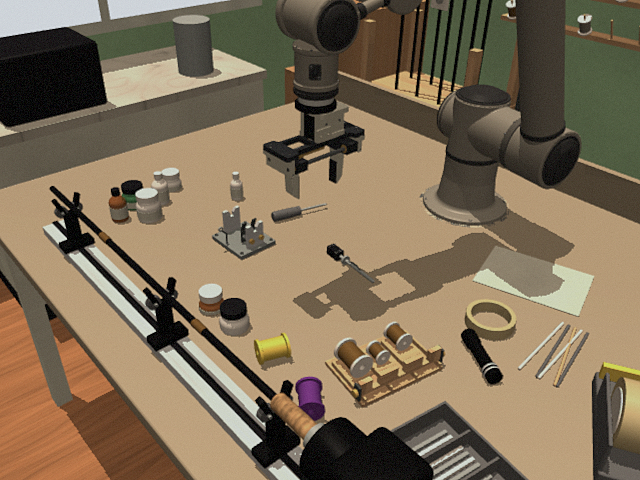

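View pics/side.png

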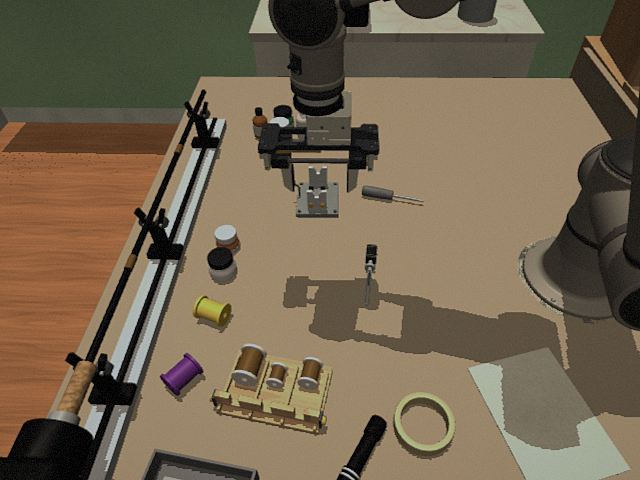

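The scene view shows the spindle at (350,262), the tray at (385,360) with the long spool at (352,357), and the carriage at (244,235). In the side view the spindle runs from grip (371,252) to tip (367,305), the long spool is in the left channel at (248,365), and the carriage is at (317,195).

```bash
python3 - <<'E'
from h import *
import pickle
S=pickle.load(open('side.pkl','rb'));C=pickle.load(open('scene.pkl','rb'))
W=cloud(S)
# table check
print('table z',np.nanmedian(W[300:330,430:500,2]))
def roi(W,u0,u1,v0,v1,zmin,zmax=300):
    w=W[v0:v1,u0:u1].reshape(-1,3);return w[(w[:,2]>zmin)&(w[:,2]<zmax)]
for nm,(r) in {'grip':(360,382,242,268,8),'shaft':(360,378,268,310,5),'tray':(205,340,340,435,5)}.items():
    p=roi(W,*r);print(nm,len(p),p.min(0).round(1),p.max(0).round(1),np.median(p,0).round(1))
# topdown heightmaps, px=0.5mm, each camera
for nm,c in(('S',S),('C',C)):
    w=cloud(c).reshape(-1,3);w=w[np.isfinite(w).all(1)];w=w[(w[:,2]<110)]
    x0,y0=330,-200;sc=1
    H=np.zeros((480,480),np.float32)
    i=((w[:,1]-y0)).astype(int);j=((w[:,0]-x0)).astype(int);k=(i>=0)&(i<480)&(j>=0)&(j<480)
    np.maximum.at(H,(i[k],j[k]),w[k,2]);
    cv2.imwrite(f'pics/h{nm}.png',cv2.applyColorMap(np.clip(H*3,0,255).astype(np.uint8),cv2.COLORMAP_JET))
a=np.hstack([cv2.imread('pics/hS.png'),cv2.imread('pics/hC.png')]);cv2.imwrite('pics/hm.png',cv2.resize(a,(800,400),interpolation=cv2.INTER_AREA))
E
```

```text
table z 0.042547831965976
grip 234 [408.  -61.2   8.4] [434.6   2.4  24.9] [421.8 -26.4  20.8]
shaft 160 [413.6  -2.4   5.6] [436.3  93.7  22.9] [429.2  47.8  14. ]
tray 7075 [496.9 199.    5. ] [694.9 343.9  54.8] [589.9 275.8  17. ]
```

View pics/hm.png

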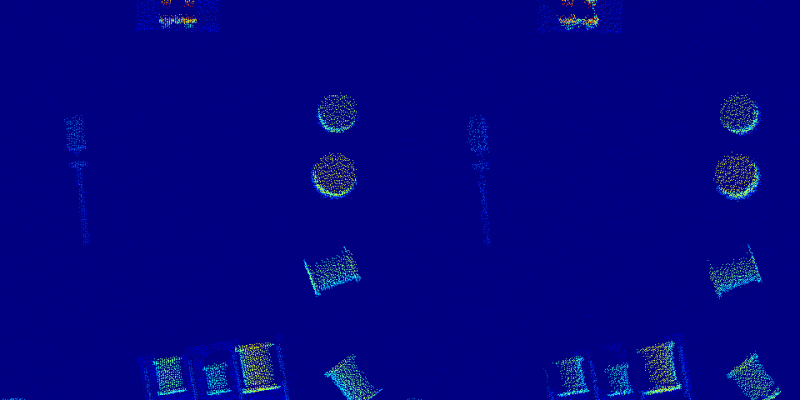

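The height map puts the spindle near x≈415–435, y≈-60..93. The tray is tilted a little, with the tall spool near (635,240), and the carriage is off the top edge.

```bash
python3 - <<'E'
from h import *
import pickle
for n in('side','scene','wrist'):
    c=pickle.load(open(n+'.pkl','rb'));w=cloud(c).reshape(-1,3);w=w[np.isfinite(w).all(1)]
    def box(x0,x1,y0,y1,z0,z1): 
        m=(w[:,0]>x0)&(w[:,0]<x1)&(w[:,1]>y0)&(w[:,1]<y1)&(w[:,2]>z0)&(w[:,2]<z1);return w[m]
    def show(t,p):
        if len(p)>5:
            print(n,t,len(p),np.percentile(p,1,0).round(1),np.percentile(p,99,0).round(1),np.median(p,0).round(1))
    for t,b in dict(grip=(395,450,-75,-15,17,30),gripall=(395,450,-75,-15,4,30),shaft=(400,460,10,110,7,25),longtop=(590,690,190,300,48,70),carr_up=(480,620,-300,-150,60,75),carr_base=(450,640,-320,-120,3,20),mid=(500,590,190,320,25,47)).items():
        p=box(*b);show(t,p)
        if t=='shaft' and len(p)>20: print('  slope dx/dy',np.polyfit(p[:,1],p[:,0],1))
        if t=='carr_base'and len(p)>20: print('  rect',cv2.minAreaRect(p[:,:2].astype(np.float32)))
        if t=='longtop'and len(p)>20: print('  rect',cv2.minAreaRect(p[:,:2].astype(np.float32)))
    p=box(430,720,-340,-130,25,110)
    lab={}
    H=np.zeros((210,290),np.uint8);H[(p[:,1]+340).astype(int),(p[:,0]-430).astype(int)]=255
    nn,L,st,ce=cv2.connectedComponentsWithStats(cv2.dilate(H,np.ones((5,5))))
    for i in range(1,nn):
        if st[i,4]>60:
            k=L[(p[:,1]+340).astype(int),(p[:,0]-430).astype(int)]==i;print('   cc',p[k].min(0).round(),p[k].max(0).round(),k.sum())
E
```

```text
side grip 152 [409.1 -60.2  17.8] [432.3 -20.1  24.7] [421.2 -37.1  21.7]
side gripall 190 [410.  -59.6   5.7] [432.3 -16.5  24.6] [421.3 -32.6  21.3]
side shaft 136 [422.5  10.8  10.2] [436.3  92.6  21.4] [429.7  53.8  14.2]
  slope dx/dy [9.80041239e-02 4.24380748e+02]
side longtop 318 [622.  212.8  48. ] [657.7 269.7  54.4] [639.3 239.9  49.9]
  rect ((646.5595703125, 259.0939636230469), (98.26654052734375, 38.70389938354492), 71.0509262084961)
side carr_up 174 [ 521.7 -271.2   60.1] [ 565.6 -172.5   72.7] [ 549.1 -195.1   66.4]
side carr_base 1040 [ 481.4 -280.2    3.1] [ 610.8 -152.5   19.2] [ 542.5 -207.4   11.8]
  rect ((543.6995849609375, -209.80429077148438), (180.23431396484375, 184.78111267089844), 85.2823486328125)
side mid 732 [515.7 229.7  25.4] [589.4 319.6  46.6] [539.6 255.8  37.3]
   cc [ 523. -273.   25.] [ 567. -258.   72.] 268
   cc [ 586. -228.   26.] [ 597. -221.   59.] 20
   cc [ 552. -203.   50.] [ 562. -192.   73.] 26
   cc [ 525. -201.   56.] [ 534. -190.   73.] 24
   cc [ 522. -183.   25.] [ 565. -166.   72.] 300
scene grip 122 [411.2 -60.9  17.2] [435.5 -
[... 839 characters left out ...]
.   25.] [ 438. -231.   28.] 9
   cc [ 587. -229.   26.] [ 608. -220.   64.] 36
   cc [ 519. -207.   25.] [ 569. -165.   72.] 401
   cc [ 524. -206.   39.] [ 538. -193.   72.] 43
wrist grip 664 [411.1 -59.2  18.1] [433.7 -20.2  23.5] [422.7 -38.8  21.6]
wrist gripall 811 [411.4 -59.2   5.6] [434.1 -16.6  23.5] [424.2 -36.9  21.4]
wrist shaft 604 [424.4  10.8  10.2] [437.4  92.1  20.2] [431.4  53.5  14. ]
  slope dx/dy [8.75519447e-02 4.26835129e+02]
wrist carr_base 1652 [ 495.4 -213.6   10.1] [ 593.7 -164.9   18.1] [ 539.3 -179.7   11.9]
  rect ((544.3026733398438, -188.82315063476562), (99.80018615722656, 52.22314453125), 3.0123307704925537)
   cc [ 523. -178.   25.] [ 566. -167.   57.] 694
```

View pics/wrist.png

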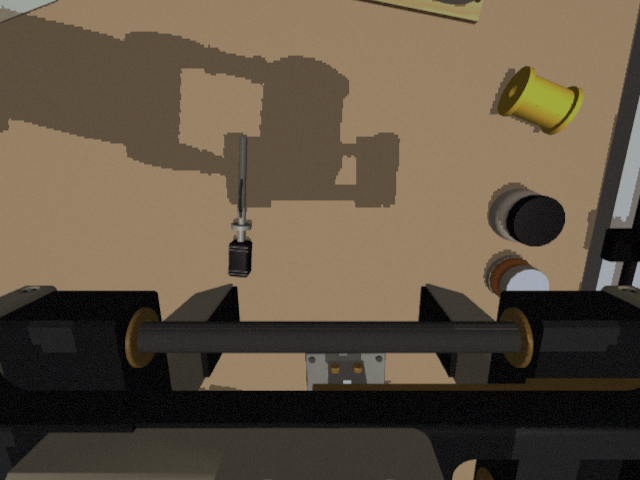

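The wrist view shows the spindle from grip (240,258) to tip (243,137), plus the carriage edge at (345,372). The wrist camera's depth is the most precise so far: the spindle axis is x = 426.8 + 0.0875·y with the grip centre at (423.3,-39.7). Next I go above the grip, descend and grasp.

```bash
python3 -m handwheel '[[[0,0,5],[-0.018,-0.05,0.03],1],[[0,0,5],[-0.0356,-0.1013,0.06],1],[[0,0,5],[-0.0356,-0.1013,0.10],1],[[0,0,5],[-0.0356,-0.1013,0.135],1],[[0,0,5],[-0.0356,-0.1013,0.165],1],[[0,0,5],[-0.0356,-0.1013,0.18],1],[[0,0,5],[-0.0356,-0.1013,0.19],1],[[0,0,5],[-0.0356,-0.1013,0.194],1],[[0,0,5],[-0.0356,-0.1013,0.194],1],[[0,0,5],[-0.0356,-0.1013,0.194],1]]' && python3 - <<'E'
from h import *
c=capture('side');W=cloud(c);w=W[225:330,340:400].reshape(-1,3)
w=w[(w[:,1]>10)&(w[:,1]<110)&(w[:,2]>7)&(w[:,2]<25)]
print(get_obs()['tool_pos'],get_obs()['contact_force'],np.polyfit(w[:,1],w[:,0],1))
E
```

```text
time: 1.15
tool_pos: [424.4, -35.7, 5.6]
tcp_rot: [3.14, 0.0, 1.484]
contact_force: [-0.8, -0.9, -0.6]
grip_width: 91.8
finger_force: 0.0
[424.39435301 -35.70726525   5.67130975] [ 0.39539583 -0.16272932  0.46905156] [9.80532271e-02 4.24376762e+02]
```

```bash
python3 -m handwheel '[[[0,0,0],[0,0,0],0],[[0,0,0],[0,0,0],0],[[0,0,0],[0,0,0],0],[[0,0,0],[0,0,0],0],[[0,0,0],[0,0,0],0],[[0,0,0],[0,0,0],0],[[0,0,0],[0,0,0],0],[[0,0,0],[0,0,0],0]]';  python3 -m handwheel '[[[0,0,0],[0,0,-0.01],0],[[0,0,0],[0,0,-0.03],0],[[0,0,0],[0,0,-0.06],0],[[0,0,0],[0,0,-0.09],0],[[0,0,0],[0,0,-0.12],0],[[0,0,0],[0,0,-0.12],0]]'
```

```text
time: 2.0
tool_pos: [423.7, -35.6, 4.9]
tcp_rot: [3.142, -0.0, 1.484]
contact_force: [0.4, -0.7, -0.9]
grip_width: 32.6
finger_force: 0.0
time: 2.6
tool_pos: [426.2, -36.1, 129.0]
tcp_rot: [3.133, 0.001, 1.484]
contact_force: [-0.2, 0.3, 0.5]
grip_width: 0.2
finger_force: 0.0
```

The fingers were still closing when the lift started, so the grasp missed. I'll reopen and check the spindle.

```bash
python3 -m handwheel '[[[0,0,0],[0,0,0],1],[[0,0,0],[0,0,0],1],[[0,0,0],[0,0,0],1],[[0,0,0],[0,0,0],1],[[0,0,0],[0,0,0],1],[[0,0,0],[0,0,0],1],[[0,0,0],[0,0,0],1],[[0,0,0],[0,0,0],1],[[0,0,0],[0,0,0],1],[[0,0,0],[0,0,0],1]]'; python3 - <<'E'
from h import *
for n in('side','wrist'):
    c=capture(n);w=cloud(c).reshape(-1,3)
    m=(w[:,0]>390)&(w[:,0]<470)&(w[:,1]>10)&(w[:,1]<120)&(w[:,2]>7)&(w[:,2]<25)
    p=w[m];print(n,len(p),np.polyfit(p[:,1],p[:,0],1),p[:,1].max())
    m=(w[:,0]>390)&(w[:,0]<450)&(w[:,1]>-80)&(w[:,1]<-8)&(w[:,2]>17)&(w[:,2]<25)
    p=w[m];print(len(p),np.percentile(p,[1,99],axis=0).round(1)) if len(p) else 0
E
```

```text
time: 3.6
tool_pos: [423.7, -35.6, 124.9]
tcp_rot: [3.141, 0.0, 1.483]
contact_force: [0.5, -0.3, -0.1]
grip_width: 76.1
finger_force: 0.0
side 136 [1.01208103e-01 4.24162679e+02] 93.10204612177552
148 [[410.3 -60.2  17.6]
 [432.3 -20.8  24.5]]
wrist 966 [9.31078903e-02 4.25860306e+02] 93.652679753445
1071 [[410.  -58.9  18. ]
 [433.1 -20.3  23.2]]
```

The spindle hasn't moved. I'll descend again and allow a longer close.

```bash
python3 -m handwheel '[[[0,0,0],[0,0,0.04],0.6],[[0,0,0],[0,-0.001,0.08],0.6],[[0,0,0],[0,-0.001,0.105],0.6],[[0,0,0],[0,-0.001,0.115],0.6],[[0,0,0],[0,-0.001,0.12],0.6],[[0,0,0],[0,-0.001,0.12],0],[[0,0,0],[0,-0.001,0.12],0],[[0,0,0],[0,-0.001,0.12],0],[[0,0,0],[0,-0.001,0.12],0],[[0,0,0],[0,-0.001,0.12],0],[[0,0,0],[0,-0.001,0.12],0],[[0,0,0],[0,-0.001,0.12],0]]'; python3 -m handwheel '[[[0,0,0],[0,0,0],0],[[0,0,0],[0,0,0],0],[[0,0,0],[0,0,0],0]]'
```

```text
time: 4.9
tool_pos: [422.8, -35.5, 5.0]
tcp_rot: [3.141, 0.0, 1.484]
contact_force: [-1.1, -0.1, 0.1]
grip_width: 3.9
finger_force: 0.0
time: 5.2
tool_pos: [422.7, -35.5, 4.9]
tcp_rot: [3.142, -0.0, 1.484]
contact_force: [0.3, -1.2, -0.5]
grip_width: 0.6
finger_force: 0.0
```

```bash
python3 - <<'E'
from h import *
a=capture('wrist');b=capture('side');
im=np.hstack([a['image'],cv2.resize(b['image'][180:330,300:440],(448,480))])
cv2.imwrite('pics/m1.png',cv2.resize(im,(800,353))[:,:,::-1])
E
```

```text
(no output)
```

View pics/m1.png

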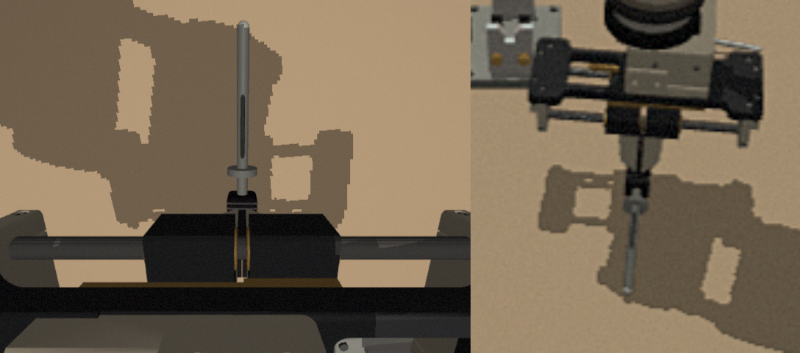

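The fingers are shut at or just behind the grip, at (242,240) in the left panel, and the spindle lies in front of them. I need to know where the spindle is now.

```bash
python3 - <<'E'
from h import *
for n in('side','scene','wrist'):
    c=capture(n);w=cloud(c).reshape(-1,3)
    m=(w[:,0]>390)&(w[:,0]<470)&(w[:,1]>18)&(w[:,1]<140)&(w[:,2]>7)&(w[:,2]<25)
    p=w[m];print(n,len(p),np.polyfit(p[:,1],p[:,0],1),p[:,1].max())
    m=(w[:,0]>380)&(w[:,0]<460)&(w[:,1]>-100)&(w[:,1]<18)&(w[:,2]>4)&(w[:,2]<60)
    p=w[m]
    for y in range(-80,18,6):
        q=p[(p[:,1]>=y)&(p[:,1]<y+6)]
        if len(q)>2: print(y,len(q),np.percentile(q,[2,98],axis=0)[:,[0,2]].round().tolist())
E
```

```text
side 127 [1.00814748e-01 4.24196548e+02] 94.62675220653102
-38 17 [[411.0, 20.0], [432.0, 38.0]]
-32 73 [[408.0, 20.0], [438.0, 58.0]]
-26 135 [[407.0, 5.0], [435.0, 58.0]]
-20 12 [[414.0, 6.0], [425.0, 20.0]]
-8 35 [[415.0, 5.0], [435.0, 22.0]]
-2 31 [[414.0, 6.0], [433.0, 23.0]]
4 7 [[422.0, 13.0], [428.0, 16.0]]
10 8 [[422.0, 12.0], [429.0, 17.0]]
16 3 [[425.0, 5.0], [430.0, 20.0]]
scene 119 [1.01519624e-01 4.26578387e+02] 93.63066294801206
-62 11 [[416.0, 4.0], [431.0, 23.0]]
-56 21 [[414.0, 6.0], [433.0, 24.0]]
-50 23 [[417.0, 7.0], [438.0, 57.0]]
-44 29 [[418.0, 7.0], [440.0, 57.0]]
-38 35 [[413.0, 6.0], [441.0, 59.0]]
-32 61 [[410.0, 7.0], [441.0, 59.0]]
-26 118 [[408.0, 6.0], [437.0, 59.0]]
-20 18 [[398.0, 5.0], [433.0, 58.0]]
-14 4 [[425.0, 7.0], [432.0, 16.0]]
-8 16 [[415.0, 9.0], [436.0, 22.0]]
-2 38 [[417.0, 5.0], [435.0, 25.0]]
4 7 [[425.0, 6.0], [437.0, 15.0]]
10 8 [[427.0, 9.0], [431.0, 17.0]]
wrist 2674 [9.52714592e-02 4.25624434e+02] 94.33906125990276
-32 238 [[412.0, 19.0], [434.0, 60.0]]
-26 1179 [[413.0, 7.0], [434.0, 59.0]]
-20 246 [[414.0, 6.0], [428.0, 19.0]]
-14 156 [[421.0, 11.0], [429.0, 16.0]]
-8 266 [[415.0, 13.0], [436.0, 23.0]]
-2 435 [[415.0, 5.0], [435.0, 22.0]]
4 163 [[422.0, 11.0], [430.0, 16.0]]
10 172 [[423.0, 12.0], [431.0, 18.0]]
16 56 [[424.0, 12.0], [431.0, 19.0]]
```

```bash
python3 - <<'E'
from h import *
print(get_obs())
c=capture('scene')
for n in('side','scene','wrist'):
    c=capture(n);w=cloud(c).reshape(-1,3)
    m=(w[:,0]>380)&(w[:,0]<470)&(w[:,1]>-70)&(w[:,1]<-18)&(w[:,2]>2)&(w[:,2]<90)
    p=w[m]
    for z in range(2,90,6):
        q=p[(p[:,2]>=z)&(p[:,2]<z+6)]
        if len(q)>2: print(n,z,len(q),np.percentile(q,[2,98],axis=0)[:,:2].round().tolist())
    if n=='scene': cv2.imwrite('pics/m2.png',cv2.resize(c['image'][180:300,270:430],(800,600))[:,:,::-1])
E
```

```text
{'time': 5.45, 'joint_positions': array([-2.64892141e-01,  4.50350121e-01,  2.02841313e+00,  3.66102580e-05,
        6.62803863e-01, -1.77573898e-01]), 'dq': array([ 0.0005315 , -0.00055513,  0.00077702, -0.00155741,  0.0008886 ,
        0.0001739 ]), 'tau': array([ 8.82416589e-04, -3.79642725e+01, -1.37445831e+01,  4.54392296e-02,
        5.09599806e-02,  1.87710890e-05]), 'tool_pos': array([422.73035174, -35.50353775,   4.91311022]), 'tcp_rot': array([ 3.14156354e+00, -1.76630786e-05,  1.48344923e+00]), 'contact_force': array([-1.26256105, -0.77544519, -0.88037196]), 'moment': array([-0.03770568,  0.02486511, -0.03624041]), 'finger_force': 0.0, 'grip_width': 0.8223166950740742}
side 2 55 [[382.0, -69.0], [468.0, -19.0]]
side 8 19 [[411.0, -25.0], [432.0, -19.0]]
side 14 28 [[411.0, -36.0], [432.0, -20.0]]
side 20 54 [[411.0, -39.0], [432.0, -20.0]]
side 32 14 [[416.0, -28.0], [429.0, -24.0]]
side 38 19 [[411.0, -27.0], [435.0, -23.0]]
side 44 33 [[407.0, -30.0], [438.0, -22.0]]
side 50 31 [[405.0, -28.0], [437.0, -23.0]]
side 56 34 [[406.0, -28.0], [438.0, -22.0]]
side 62 33 [[405.
[... 587 characters left out ...]
0], [443.0, -21.0]]
scene 74 41 [[404.0, -46.0], [442.0, -22.0]]
scene 80 26 [[408.0, -37.0], [444.0, -22.0]]
scene 86 5 [[437.0, -28.0], [442.0, -22.0]]
wrist 2 56 [[413.0, -23.0], [434.0, -19.0]]
wrist 8 113 [[413.0, -23.0], [434.0, -18.0]]
wrist 14 220 [[412.0, -29.0], [434.0, -18.0]]
wrist 20 620 [[413.0, -29.0], [433.0, -20.0]]
wrist 32 113 [[415.0, -26.0], [431.0, -23.0]]
wrist 38 165 [[413.0, -26.0], [434.0, -23.0]]
wrist 44 100 [[419.0, -26.0], [427.0, -23.0]]
wrist 50 103 [[420.0, -26.0], [427.0, -23.0]]
wrist 56 114 [[420.0, -29.0], [427.0, -23.0]]
wrist 62 74 [[421.0, -43.0], [425.0, -25.0]]
wrist 68 17 [[421.0, -26.0], [425.0, -25.0]]
wrist 74 265 [[419.0, -44.0], [424.0, -34.0]]
```

View pics/m2.png

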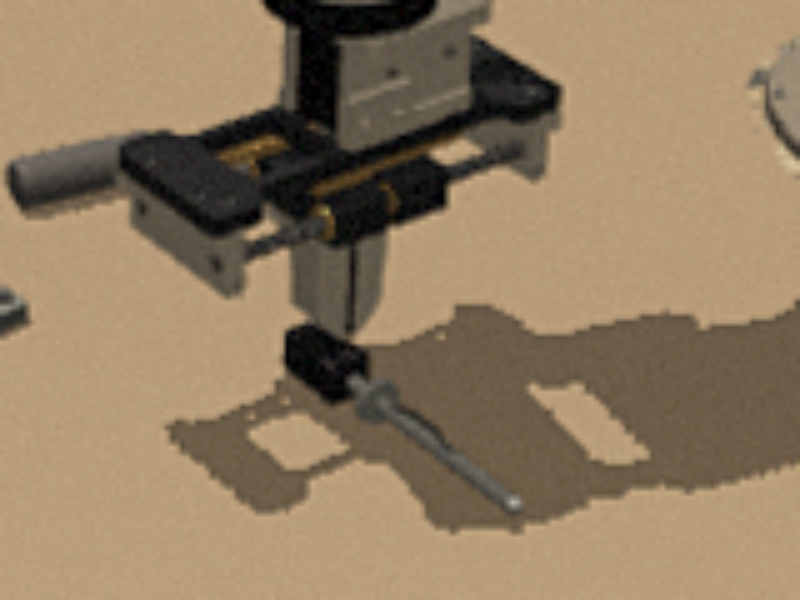

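The scene crop shows the shut finger tips at (350,330) hovering above the grip at (325,360). The depth agrees: the fingers end at z≈31 while the reported TCP is z=4.9. So the reported z reads about 26 mm too low here, while x and y fit. I'll open the fingers and measure the tip height exactly.

```bash
python3 -m handwheel '[[[0,0,0],[0,0,0],0.6],[[0,0,0],[0,0,0],0.6],[[0,0,0],[0,0,0],0.6],[[0,0,0],[0,0,0],0.6],[[0,0,0],[0,0,0],0.6],[[0,0,0],[0,0,0],0.6],[[0,0,0],[0,0,0],0.6],[[0,0,0],[0,0,0],0.6]]'; python3 - <<'E'
from h import *
for n in('side','scene'):
    c=capture(n);w=cloud(c).reshape(-1,3)
    for s in(-1,1):
        m=(s*(w[:,0]-423)>14)&(s*(w[:,0]-423)<60)&(w[:,1]>-50)&(w[:,1]<-18)&(w[:,2]>3)&(w[:,2]<90)
        p=w[m]
        if len(p): print(n,s,len(p),np.sort(p[:,2])[:6].round(1),p[:,0].min().round(1),p[:,0].max().round(1))
E
```

```text
time: 6.45
tool_pos: [422.7, -35.5, 4.9]
tcp_rot: [3.142, 0.0, 1.484]
contact_force: [-0.1, -0.4, 0.4]
grip_width: 54.4
finger_force: 0.0
side -1 135 [ 3.1  3.2  3.8  4.6 31.4 32.8] 376.4 407.7
side 1 131 [ 3.1  3.2  3.3  3.4  5.1 32.3] 440.0 476.4
scene -1 237 [ 3.   3.2  3.4  3.4  4.2 31.1] 363.8 401.2
scene 1 191 [3.  3.4 3.6 3.7 3.8 3.9] 439.2 474.0
```

```bash
python3 -m handwheel '[[[0,0,0],[0,0,0.01],0.6],[[0,0,0],[0,0,0.018],0.6],[[0,0,0],[0,0,0.022],0.6],[[0,0,0],[0,0,0.022],0.6],[[0,0,0],[0,0,0.022],0.6]]'; python3 - <<'E'
from h import *
for n in('side','scene'):
    c=capture(n);w=cloud(c).reshape(-1,3)
    for s in(-1,1):
        m=(s*(w[:,0]-423)>17)&(s*(w[:,0]-423)<60)&(w[:,1]>-50)&(w[:,1]<-18)&(w[:,2]>4)&(w[:,2]<90)
        p=w[m]
        if len(p): print(n,s,len(p),np.sort(p[:,2])[:6].round(1),p[:,0].min().round(1),p[:,0].max().round(1))
E
```

```text
time: 7.05
tool_pos: [422.6, -35.5, -17.3]
tcp_rot: [-3.141, -0.0, 1.484]
contact_force: [-0.1, 0.5, -0.0]
grip_width: 55.1
finger_force: 0.0
side -1 123 [ 9.7 10.9 11.1 12.  13.2 14.7] 376.7 394.4
side 1 120 [10.2 12.6 12.7 14.  15.3 15.7] 447.7 466.8
scene -1 264 [ 4.1  4.3 11.3 12.  12.4 12.7] 373.6 400.1
scene 1 184 [ 4.1  4.6 11.8 13.7 13.9 16.3] 448.0 481.8
```

```bash
python3 -m handwheel '[[[0,0,0],[0,0,0.003],0.6],[[0,0,0],[0,0,0.003],0],[[0,0,0],[0,0,0.003],0],[[0,0,0],[0,0,0.003],0],[[0,0,0],[0,0,0.003],0],[[0,0,0],[0,0,0.003],0],[[0,0,0],[0,0,0.003],0],[[0,0,0],[0,0,0.003],0],[[0,0,0],[0,0,0.003],0],[[0,0,0],[0,0,0.003],0]]'
```

```text
time: 8.15
tool_pos: [422.8, -35.5, -20.0]
tcp_rot: [3.141, 0.0, 1.484]
contact_force: [-0.4, 0.5, 1.4]
grip_width: 21.8
finger_force: 30.0
```

Gripped: 21.8 mm wide at 30 N. I'll lift and carry it to a hover short of the tray.

```bash
python3 -m handwheel '[[[0,0,0],[0,0,-0.01],0],[[0,0,0],[0,0,-0.04],0],[[0,0,0],[0,0,-0.08],0],[[0,0,1],[0.015,0.03,-0.12],0],[[0,0,2],[0.035,0.06,-0.12],0],[[0,0,3],[0.06,0.095,-0.12],0],[[0,0,3.6],[0.08,0.13,-0.12],0],[[0,0,3.6],[0.10,0.16,-0.12],0],[[0,0,3.6],[0.111,0.177,-0.12],0],[[0,0,3.6],[0.111,0.177,-0.12],0],[[0,0,3.6],[0.111,0.177,-0.12],0],[[0,0,3.6],[0.111,0.177,-0.12],0]]'; python3 - <<'E'
from h import *
import pickle
c=capture('wrist');save('w2',c);pickle.dump([c,capture('side'),capture('scene')],open('w2.pkl','wb'))
w=cloud(c)
p=w.reshape(-1,3);p=p[np.isfinite(p).all(1)]
o=get_obs();print(o['tool_pos'],o['tcp_rot'])
q=p[(p[:,1]>150)&(p[:,2]>3)&(p[:,0]>480)&(p[:,0]<720)&(p[:,2]<70)]
print(len(q),q.min(0),q.max(0))
E
```

```text
time: 9.35
tool_pos: [607.5, 59.1, 100.1]
tcp_rot: [-3.14, 0.0, 1.42]
contact_force: [-0.2, 0.4, -1.0]
grip_width: 21.7
finger_force: 30.0
[608.11029637  59.06893775 100.33416469] [-3.14158111e+00  1.23148024e-04  1.41992625e+00]
11249 [497.12123896 150.07196648   3.01048929] [715.41463486 255.7406      55.18839898]
```

View pics/w2.png

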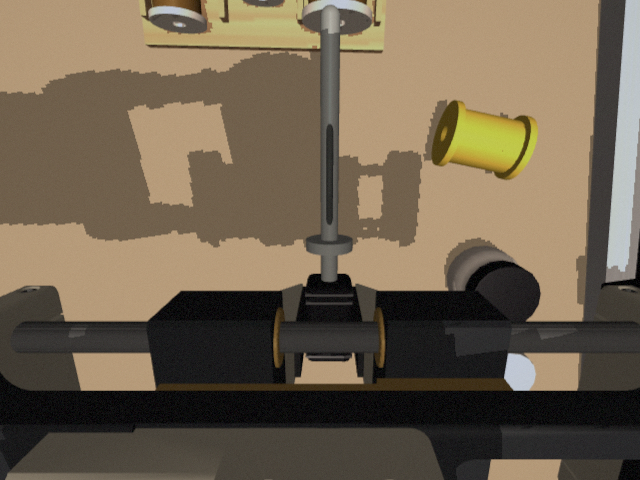

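The wrist view shows the shaft from collar (330,243) to tip (330,12), with the long spool's near flange at (337,15) spanning columns 303–372. The channel walls look parallel to the shaft.

```bash
python3 - <<'E'
from h import *
import pickle
cs=pickle.load(open('w2.pkl','rb'))
for n,c in zip(('wrist','side','scene'),cs):
    W=cloud(c);p=W.reshape(-1,3);p=p[np.isfinite(p).all(1)]
    q=p[(p[:,2]>85)&(p[:,2]<150)&(p[:,1]>108)&(p[:,1]<200)&(abs(p[:,0]-620)<30)]
    if len(q)>20:
        a=np.polyfit(q[:,1],q[:,0],1);b=np.polyfit(q[:,1],q[:,2],1);print(n,'shaft',len(q),a,'tip',q[:,1].max(),'z',b, np.polyval(a,190),np.polyval(b,[115,190]))
    s=p[(p[:,2]>16)&(p[:,2]<60)&(p[:,0]>600)&(p[:,0]<680)&(p[:,1]>195)&(p[:,1]<290)]
    # flange radius fit: top line of spool - in tray-tilted frame
    t=np.radians(8.8);ux=np.array([np.cos(t),-np.sin(t)]);uy=np.array([np.sin(t),np.cos(t)])
    X=s[:,:2]@ux;Y=s[:,:2]@uy
    print(n,len(s),'Y',np.percentile(Y,[0.5,99.5]))
    top=s[:,2]>42
    for y0 in np.arange(np.percentile(Y,1)-2,np.percentile(Y,99)+4,6):
        k=(Y>=y0)&(Y<y0+6)&(s[:,2]>33)
        if k.sum()>8:
            A=np.c_[2*X[k],2*s[k,2],np.ones(k.sum())];r=np.linalg.lstsq(A,X[k]**2+s[k,2]**2,rcond=None)[0]
            print('  ',round(y0,1),k.sum(),'c',r[:2].round(1),'R',round(float(np.sqrt(r[2]+r[0]**2+r[1]**2)),1),'zmax',s[k,2].max().round(1))
    # tray front edge
    f=p[(p[:,2]>4)&(p[:,2]<14)&(p[:,0]>500)&(p[:,0]<690)&(p[:,1]>170)&(p[:,1]<300)]
    xs=np.arange(520,670,8);e=[]
    for x in xs:
        k=(f[:,0]>=x)&(f[:,0]<x+8)
        if k.sum()>3:e.append((x+4,f[k,1].min()))
    e=np.array(e)
    if len(e)>3:print('  edge',np.polyfit(e[:,0]-640,e[:,1],1),len(e), 'z max floor')
E
```

```text
wrist shaft 3823 [1.54628754e-01 5.98098283e+02] tip 187.58237703706678 z [-3.43097282e-02  1.39395187e+02] 627.4777465594125 [135.44956826 132.87633864]
wrist 1834 Y [307.87133975 326.41396593]
   305.9 864 c [595.2  38.2] R 16.0 zmax 55.2
   311.9 276 c [595.3  34.3] R 19.5 zmax 54.7
   317.9 13 c [595.8  31.2] R 18.7 zmax 40.1
  edge [-1.73089639e-01  2.03311959e+02] 18 z max floor
side shaft 187 [1.69040421e-01 5.94186643e+02] tip 186.80355094605892 z [-3.43367295e-02  1.39327114e+02] 626.3043226720337 [135.37838975 132.80313504]
side 1153 Y [307.71679668 381.569315  ]
   306.3 87 c [594.1  33.6] R 19.8 zmax 56.1
   312.3 81 c [593.8  32.7] R 17.8 zmax 55.2
   318.3 63 c [594.7  31.9] R 18.0 zmax 53.2
   324.3 67 c [595.   31.5] R 18.2 zmax 51.5
   330.3 67 c [594.9  32.8] R 17.4 zmax 52.8
   336.3 71 c [594.9  32. ] R 17.9 zmax 51.9
   342.3 71 c [594.8  32.5] R 17.5 zmax 52.0
   348.3 70 c [595.1  32.2] R 17.5 zmax 50.7
   354.3 57 c [588.6  25.2] R 25.7 zmax 55.3
   360.3 154 c [594.5  39.6] R 14.1 zmax 54.8
  edge [-9.68084662e-02  2.25009849e+02] 19 z max floor
scene shaft 171 [1.58004562e-01 5.98860374e+02] tip 187.78971330357365 z [-3.27128842e-02  1.39053655e+02] 628.8812408227625 [135.29167286 132.83820655]
scene 1088 Y [308.2648022  378.91523803]
   307.2 72 c [595.6  34.7] R 18.9 zmax 58.0
   313.2 73 c [595.9  34.8] R 17.7 zmax 56.1
   319.2 56 c [596.   33.3] R 17.1 zmax 53.4
   325.2 53 c [596.3  33.3] R 16.8 zmax 51.2
   331.2 59 c [596.2  32.9] R 17.5 zmax 52.0
   337.2 55 c [596.6  34.3] R 16.3 zmax 53.1
   343.2 52 c [596.9  35.1] R 15.3 zmax 51.8
   349.2 57 c [586.9  19.6] R 32.0 zmax 51.7
   355.2 41 c [587.7  17.6] R 36.5 zmax 55.1
   361.2 172 c [597.4  39.2] R 14.0 zmax 56.1
  edge [4.50208495e-02 2.24627894e+02] 19 z max floor
```

```bash
python3 - <<'E'
from h import *
import pickle
cs=pickle.load(open('w2.pkl','rb'))
for n,c in zip(('wrist','side','scene'),cs):
    p=cloud(c).reshape(-1,3);p=p[np.isfinite(p).all(1)]
    for y0,y1 in((147,184),(104,142)):
        q=p[(p[:,2]>100)&(p[:,2]<150)&(p[:,1]>y0)&(p[:,1]<y1)&(abs(p[:,0]-620)<30)]
        a=np.polyfit(q[:,1]-180,q[:,0],1);b=np.polyfit(q[:,1]-180,q[:,2],1);print(n,y0,len(q),'x',a,'z',b)
        for y in range(y0,y1,6):
            k=(q[:,1]>=y)&(q[:,1]<y+6);print('   ',y,np.percentile(q[k,2],[10,50,95]).round(1),((q[k,0].min()+q[k,0].max())/2).round(1))
    g=p[(p[:,2]>100)&(p[:,2]<150)&(p[:,1]>85)&(p[:,1]<103)&(abs(p[:,0]-612)<16)]
    print('collar',np.percentile(g,[1,99],axis=0).round(1).tolist())
E
```

```text
wrist 147 2003 x [1.61071624e-01 6.26040490e+02] z [-2.36747289e-03  1.33601325e+02]
    147 [132.1 133.9 135.1] 621.1
    153 [132.4 133.8 135.2] 622.1
    159 [132.  133.8 135.4] 623.2
    165 [132.  133.7 135.3] 624.2
    171 [131.9 133.8 135.2] 625.0
    177 [132.2 133.7 135.1] 626.0
    183 [132.2 133.7 135.2] 626.5
wrist 104 1591 x [1.54591530e-01 6.25943026e+02] z [-1.96779799e-02  1.34094871e+02]
    104 [132.8 134.2 137.3] 614.6
    110 [132.4 134.2 139.5] 615.6
    116 [132.7 134.5 140.1] 616.4
    122 [132.3 134.3 140.3] 617.6
    128 [132.1 134.2 139.8] 618.5
    134 [131.7 134.  138. ] 619.2
    140 [132.2 134.1 136.1] 619.8
collar [[602.1, 85.2, 123.4], [622.5, 102.6, 142.5]]
side 147 89 x [1.56871068e-01 6.24435974e+02] z [6.42121938e-03 1.33698415e+02]
    147 [130.5 134.  135.1] 619.6
    153 [131.  133.8 135.8] 621.6
    159 [133.5 134.  135.2] 622.6
    165 [131.7 133.4 135.5] 622.3
    171 [132.2 134.1 135.9] 623.9
    177 [131.9 133.9 135.5] 624.9
    183 [131.3 132.8 134. ] 625.0
side 104 82 x [1.80050477e-01 6.25375258e+02] z [-1.70651710e-02  1.34281888e+02]
 
[... 282 characters left out ...]
142.7]]
scene 147 73 x [1.78545640e-01 6.27691978e+02] z [1.39684998e-02 1.33806822e+02]
    147 [130.2 134.3 135.3] 621.6
    153 [130.  133.5 135.8] 623.5
    159 [131.4 134.4 136.7] 623.4
    165 [131.2 134.4 136.4] 624.8
    171 [132.1 133.5 135.6] 625.6
    177 [131.6 133.8 137. ] 627.3
    183 [131.  133.  135.2] 629.7
scene 104 81 x [1.52419075e-01 6.27031056e+02] z [-4.76008859e-03  1.34771721e+02]
    104 [131.9 134.8 138.3] 616.2
    110 [132.7 133.9 139.1] 617.0
    116 [132.1 134.6 139.3] 617.8
    122 [132.  134.4 140.1] 618.7
    128 [131.1 134.8 139.9] 619.7
    134 [130.8 135.7 138.4] 620.4
    140 [133.4 134.6 135.9] 618.5
collar [[602.7, 87.8, 120.4], [622.3, 102.1, 143.1]]
```

```bash
python3 -m handwheel '[[[0,0,0.9],[0.005,0.0016,0.02],0],[[0,0,0.9],[0.010,0.0016,0.05],0],[[0,0,0.9],[0.0142,0.0016,0.075],0],[[0,0,0.9],[0.0142,0.0016,0.09],0],[[0,0,0.9],[0.0142,0.0016,0.1],0],[[0,0,0.9],[0.0142,0.0016,0.1004],0],[[0,0,0.9],[0.0142,0.0016,0.1004],0],[[0,0,0.9],[0.0142,0.0016,0.1004],0]]'; cat > m.py <<'E'
from h import *
import sys
cs=[capture(n) for n in('wrist','side','scene')]
t=np.radians(9.9);ux=np.array([np.cos(t),-np.sin(t)]);uy=np.array([np.sin(t),np.cos(t)])
for n,c in zip(('wrist','side','scene'),cs):
    p=cloud(c).reshape(-1,3);p=p[np.isfinite(p).all(1)&(p[:,2]>12)&(p[:,2]<60)]
    X=p[:,:2]@ux;Y=p[:,:2]@uy;Z=p[:,2]
    X0=635*ux[0]+213.1*ux[1]; Y0=np.array([635,213.1])@uy
    k=(abs(X-X0)<7)&(Y<Y0-2)&(Y>Y0-60)&(Z>18)
    if k.sum()>10:
        a=np.polyfit(Y[k]-Y0,X[k]-X0,1);print(n,'shaft X at face, slope',a[::-1].round(4),'tip Y',(Y[k].max()-Y0).round(1),'zq',np.percentile(Z[k],[5,50,95]).round(1))
    for lo,hi in((-2,4),(6,30),(30,48)):
        k=(abs(X-X0)<25)&(Y>Y0+lo)&(Y<Y0+hi)&(Z>33)
        if k.sum()>15:
            A=np.c_[2*(X[k]-X0),np.ones(k.sum())];b=(X[k]-X0)**2+(Z[k]-31)**2   # centre height fixed at 31
            r=np.linalg.lstsq(A,b,rcond=None)[0];print('   spool',lo,hi,k.sum(),'X',r[0].round(2),'R',np.sqrt(r[1]+r[0]**2).round(1),'Ymin',(Y[k].min()-Y0).round(1))
E
python3 m.py; python3 - <<'E'
from h import *
c=capture('wrist');cv2.imwrite('pics/w3.png',cv2.resize(c['image'][0:200,230:440],(630,600))[:,:,::-1])
E
```

```text
time: 10.3
tool_pos: [613.3, 73.3, 0.8]
tcp_rot: [3.139, -0.0, 1.405]
contact_force: [-0.6, -0.4, -0.7]
grip_width: 21.6
finger_force: 30.0
wrist shaft X at face, slope [1.8036e+00 5.0000e-04] tip Y -11.5 zq [32.2 34.6 36.1]
side shaft X at face, slope [-0.1394 -0.0058] tip Y -12.6 zq [30.1 34.3 36.8]
   spool -2 4 66 X -0.52 R 22.1 Ymin -0.8
   spool 6 30 269 X -0.34 R 18.7 Ymin 6.1
   spool 30 48 210 X -0.27 R 18.6 Ymin 30.0
scene shaft X at face, slope [3.2026 0.02  ] tip Y -13.3 zq [31.2 34.6 37.3]
   spool -2 4 45 X 0.23 R 21.6 Ymin -0.3
   spool 6 30 226 X -0.34 R 19.4 Ymin 6.0
   spool 30 48 159 X -0.14 R 19.0 Ymin 30.0
```

View pics/w3.png

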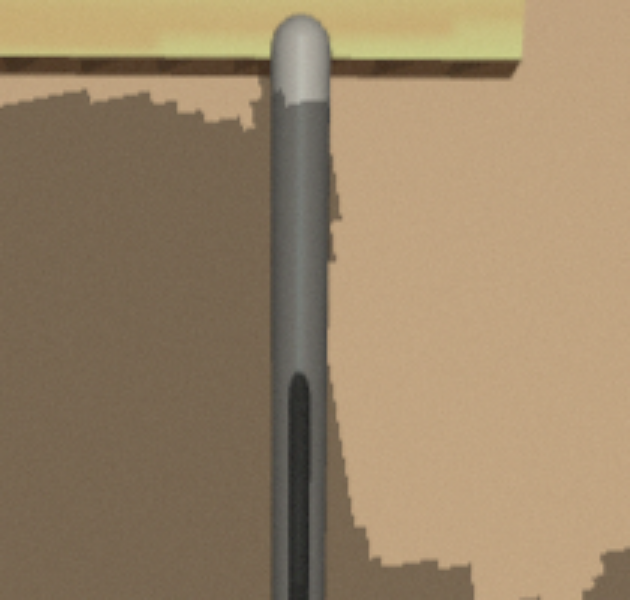

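The crop shows the tip at (300,20) over the tray's front edge, straight along the channel. Once I allow for each camera seeing mainly one side of the shaft, all the views put it about 1 mm too far to tool +y. I'll shift it 1.1 mm and enter gently.

```bash
python3 -m handwheel '[[[0,0,0],[0,-0.0011,0],0],[[0,0,0],[0.004,-0.0011,0],0],[[0,0,0],[0.008,-0.0011,0],0],[[0,0,0],[0.011,-0.0011,0],0],[[0,0,0],[0.014,-0.0011,0],0],[[0,0,0],[0.017,-0.0011,0],0],[[0,0,0],[0.017,-0.0011,0],0]]'; python3 - <<'E'
from h import *
o=get_obs();print(o['contact_force'],o['moment'])
E
python3 -m handwheel '[[[0,0,0],[0.004,0,0],0],[[0,0,0],[0.008,0,0],0],[[0,0,0],[0.012,0,0],0],[[0,0,0],[0.016,0,0],0],[[0,0,0],[0.02,0,0],0],[[0,0,0],[0.02,0,0],0]]';python3 m.py;  python3 - <<'E'
from h import *
o=get_obs();print(o['contact_force'],o['moment'])
E
```

```text
time: 11.2
tool_pos: [614.2, 90.9, -0.5]
tcp_rot: [3.141, -0.0, 1.405]
contact_force: [0.4, -0.2, -1.2]
grip_width: 21.8
finger_force: 30.0
[ 0.43009128 -0.23620756 -1.18075251] [-0.03752627 -0.03908568  0.01534992]
time: 11.8
tool_pos: [617.5, 110.8, -0.4]
tcp_rot: [3.141, -0.0, 1.406]
contact_force: [-0.6, -0.2, -1.6]
grip_width: 21.7
finger_force: 30.0
wrist shaft X at face, slope [-0.5812 -0.0072] tip Y -2.1 zq [31.1 33.5 38.9]
   spool -2 4 2327 X 0.66 R 19.3 Ymin -2.0
   spool 6 30 4533 X 0.63 R 18.7 Ymin 6.0
side shaft X at face, slope [-1.997   0.0123] tip Y -10.7 zq [30.7 33.8 39.5]
   spool -2 4 70 X -0.81 R 22.1 Ymin -1.0
   spool 6 30 268 X -0.38 R 18.8 Ymin 6.0
   spool 30 48 212 X -0.44 R 18.6 Ymin 30.0
scene shaft X at face, slope [0.8517 0.0014] tip Y -14.7 zq [30.4 34.4 39.2]
   spool -2 4 44 X -0.19 R 22.1 Ymin -0.6
   spool 6 30 227 X 0.22 R 19.1 Ymin 6.1
   spool 30 48 155 X 0.4 R 19.0 Ymin 30.2
[ 0.06898858 -1.01880956  0.33350726] [-0.00371487  0.02761972 -0.02884443]
```

The tip is about 25 mm into the bore with no force and the spool is unmoved. I'll trim 0.6 mm and continue.

```bash
python3 -m handwheel '[[[0,0,0],[0.004,0.0006,0],0],[[0,0,0],[0.008,0.0006,0],0],[[0,0,0],[0.012,0.0006,0],0],[[0,0,0],[0.016,0.0006,0],0],[[0,0,0],[0.02,0.0006,0],0],[[0,0,0],[0.024,0.0006,0],0],[[0,0,0],[0.028,0.0006,0],0],[[0,0,0],[0.03,0.0006,0],0],[[0,0,0],[0.03,0.0006,0],0]]'; python3 m.py;  python3 - <<'E'
from h import *
o=get_obs();print(o['contact_force'],o['moment'])
E
```

```text
time: 12.85
tool_pos: [623.0, 140.0, -0.5]
tcp_rot: [3.142, -0.0, 1.405]
contact_force: [-0.0, -0.7, -1.1]
grip_width: 21.8
finger_force: 30.0
wrist shaft X at face, slope [0.1448 0.002 ] tip Y -2.0 zq [30.3 34.  40.8]
   spool -2 4 922 X 0.77 R 21.1 Ymin -2.0
   spool 6 30 6134 X 0.56 R 19.2 Ymin 6.0
   spool 30 48 5258 X 0.55 R 18.9 Ymin 30.0
side shaft X at face, slope [-1.7967 -0.0124] tip Y -7.6 zq [28.6 34.1 41.4]
   spool -2 4 52 X -0.58 R 22.7 Ymin -0.2
   spool 6 30 269 X -0.48 R 19.1 Ymin 6.1
   spool 30 48 213 X -0.4 R 18.8 Ymin 30.0
scene shaft X at face, slope [1.3142 0.0045] tip Y -13.0 zq [24.9 34.8 41.8]
   spool -2 4 24 X -0.12 R 23.2 Ymin -0.8
   spool 6 30 247 X -0.27 R 20.0 Ymin 6.0
   spool 30 48 168 X -0.19 R 19.3 Ymin 30.0
[ 0.48317303  0.67672684 -2.06002351] [-0.0366849   0.05353994 -0.03024023]
```

```bash
cat > f.py <<'E'
from h import *
t=np.radians(9.9);ux=np.array([np.cos(t),-np.sin(t)]);uy=np.array([np.sin(t),np.cos(t)])
P0=np.array([635,213.1])
for n in('wrist','side'):
    c=capture(n)
    p=cloud(c).reshape(-1,3);p=p[np.isfinite(p).all(1)&(p[:,2]<90)]
    X=(p[:,:2]-P0)@ux;Y=(p[:,:2]-P0)@uy;Z=p[:,2]
    k=(abs(X)<20)&(Z>49.5)&(Y>-30);print(n,'flange Y',np.percentile(Y[k],[1,99]).round(1) if k.sum() else '','ztop',np.percentile(Z[k],99).round(1) if k.sum() else '')
    k=(abs(X)<10)&(Y>-45)&(Y<60)&(Z>37.5)&(Z<44.5)
    h=np.histogram(Y[k],np.arange(-45,30,3));print('   37-44 hist',[(int(b),int(v)) for v,b in zip(*h) if v])
o=get_obs();print(o['contact_force'].round(2),o['moment'].round(3))
E
python3 -m handwheel '[[[0,0,0],[0.004,0,0],0],[[0,0,0],[0.008,0,0],0],[[0,0,0],[0.012,0,0],0],[[0,0,0],[0.016,0,0],0],[[0,0,0],[0.02,0,0],0],[[0,0,0],[0.02,0,0],0]]'; python3 f.py
```

```text
time: 13.6
tool_pos: [626.4, 160.1, -0.5]
tcp_rot: [3.141, -0.0, 1.406]
contact_force: [0.4, -0.2, -0.5]
grip_width: 21.7
finger_force: 30.0
wrist flange Y [21.7 70.1] ztop 55.3
   37-44 hist [(-45, 253), (-42, 337), (-39, 113), (-24, 182), (-21, 257), (-18, 1), (-3, 13), (0, 33), (3, 50), (6, 47), (9, 51), (12, 46), (15, 49), (18, 43), (21, 31)]
side flange Y [19.7 76.3] ztop 55.8
   37-44 hist [(-45, 16), (-42, 19), (-27, 6), (-24, 13), (-21, 7), (-3, 2), (0, 2), (3, 3), (6, 2), (9, 2)]
[ 0.53 -0.16 -0.98] [0.003 0.003 0.017]
```

The spool is being dragged along, about 20 mm so far. Continuing.

```bash
python3 -m handwheel '[[[0,0,0],[0.003,0,0],0],[[0,0,0],[0.006,0,0],0],[[0,0,0],[0.009,0,0],0],[[0,0,0],[0.012,0,0],0],[[0,0,0],[0.015,0,0],0],[[0,0,0],[0.018,0,0],0],[[0,0,0],[0.02,0,0],0],[[0,0,0],[0.02,0,0],0]]'; python3 f.py
```

```text
time: 14.5
tool_pos: [629.6, 179.2, -0.6]
tcp_rot: [3.142, 0.0, 1.405]
contact_force: [0.8, -2.2, -1.6]
grip_width: 21.7
finger_force: 30.0
wrist flange Y [-27.7  89.4] ztop 86.2
   37-44 hist [(-39, 18), (-36, 240), (-33, 247), (-30, 246), (-27, 279), (-24, 273), (-21, 278), (-6, 75), (-3, 236), (0, 125), (18, 3), (21, 18), (24, 17)]
side flange Y [-28.4  89.4] ztop 72.0
   37-44 hist [(-42, 1), (-39, 2), (-36, 4), (-33, 12), (-30, 18), (-27, 15), (-24, 17), (-21, 5), (-6, 12), (-3, 13), (0, 3), (21, 1)]
[ 0.06 -1.85 -1.54] [-0.443 -0.026 -0.049]
```

```bash
sed -i 's/Y>-30);print/Y>8);print/' f.py; python3 -m handwheel '[[[0,0,0],[0.003,0,0],0],[[0,0,0],[0.006,0,0],0],[[0,0,0],[0.009,0,0],0],[[0,0,0],[0.012,0,0],0],[[0,0,0],[0.015,0,0],0],[[0,0,0],[0.018,0,0],0],[[0,0,0],[0.02,0,0],0],[[0,0,0],[0.02,0,0],0]]'; python3 f.py
```

```text
time: 15.4
tool_pos: [632.9, 199.6, -0.5]
tcp_rot: [3.141, -0.001, 1.405]
contact_force: [-0.3, -1.6, -0.8]
grip_width: 21.5
finger_force: 30.0
wrist flange Y [35.  90.5] ztop 55.1
   37-44 hist [(-39, 70), (-36, 220), (-33, 30), (-18, 42), (-15, 253), (-12, 254), (-9, 248), (-6, 270), (-3, 280), (0, 229), (15, 102), (18, 236), (21, 95)]
side flange Y [33.2 89.4] ztop 56.5
   37-44 hist [(-21, 1), (-18, 3), (-15, 4), (-12, 10), (-9, 15), (-6, 16), (-3, 21), (0, 6), (12, 1), (15, 13), (18, 15), (21, 1)]
[ 0.2   0.6  -1.29] [-0.042  0.068 -0.023]
```

About 12.5 mm remain to the collar.

```bash
python3 -m handwheel '[[[0,0,0],[0.002,0,0],0],[[0,0,0],[0.004,0,0],0],[[0,0,0],[0.006,0,0],0],[[0,0,0],[0.008,0,0],0],[[0,0,0],[0.0095,0,0],0],[[0,0,0],[0.0095,0,0],0]]'; python3 f.py;  python3 -m handwheel '[[[0,0,0],[0.0005,0,0],0],[[0,0,0],[0.001,0,0],0],[[0,0,0],[0.0015,0,0],0],[[0,0,0],[0.0015,0,0],0]]'; python3 f.py
```

```text
time: 16.1
tool_pos: [634.6, 208.6, -0.5]
tcp_rot: [3.141, -0.0, 1.405]
contact_force: [1.3, -2.6, -1.9]
grip_width: 21.9
finger_force: 30.0
wrist flange Y [35.1 90.6] ztop 55.2
   37-44 hist [(-30, 64), (-27, 206), (-24, 55), (-9, 32), (-6, 247), (-3, 252), (0, 252), (3, 263), (6, 289), (9, 246), (24, 95)]
side flange Y [33.5 89.9] ztop 56.1
   37-44 hist [(-12, 1), (-9, 2), (-6, 4), (-3, 7), (0, 15), (3, 23), (6, 19), (9, 7), (24, 8)]
[ 0.21 -1.89 -1.29] [-0.346 -0.128 -0.071]
time: 16.6
tool_pos: [634.7, 209.6, -0.5]
tcp_rot: [-3.142, 0.0, 1.405]
contact_force: [-0.4, -4.4, -2.3]
grip_width: 21.8
finger_force: 30.0
wrist flange Y [ 8.1 90.6] ztop 64.6
   37-44 hist [(-30, 9), (-27, 173), (-24, 141), (-6, 192), (-3, 247), (0, 259), (3, 252), (6, 272), (9, 339), (12, 19), (24, 15)]
side flange Y [33.6 90. ] ztop 56.7
   37-44 hist [(-9, 2), (-6, 3), (-3, 5), (0, 12), (3, 15), (6, 20), (9, 17), (24, 2)]
[ 0.28 -3.32 -1.81] [-0.707 -0.088 -0.05 ]
```

```bash
cat > g.py <<'E'
from plant import get_obs
o=get_obs();print(o['contact_force'].round(2),o['moment'].round(3),o['tool_pos'].round(2))
E
for i in 1; do python3 -m handwheel '[[[0,0,0],[0.0004,0,0],0],[[0,0,0],[0.0008,0,0],0],[[0,0,0],[0.0008,0,0],0]]'; python3 g.py; done; python3 -m handwheel '[[[0,0,0],[0.0004,0,0],0],[[0,0,0],[0.0007,0,0],0],[[0,0,0],[0.0007,0,0],0]]'; python3 g.py
```

```text
time: 17.0
tool_pos: [634.9, 210.5, -0.4]
tcp_rot: [3.141, -0.0, 1.405]
contact_force: [0.9, -4.1, -2.1]
grip_width: 21.5
finger_force: 30.0
[ 0.94 -4.14 -2.14] [-0.784 -0.068 -0.11 ] [ 6.3492e+02  2.1046e+02 -4.5000e-01]
time: 17.3
tool_pos: [635.0, 211.2, -0.5]
tcp_rot: [3.141, -0.0, 1.405]
contact_force: [1.0, -3.4, -3.5]
grip_width: 21.7
finger_force: 30.0
[ 0.97 -3.41 -3.46] [-0.727 -0.146 -0.133] [ 6.3501e+02  2.1121e+02 -4.5000e-01]
```

```bash
python3 -m handwheel '[[[0,0,0],[0.0004,0,0],0],[[0,0,0],[0.0007,0,0],0],[[0,0,0],[0.0007,0,0],0]]'; python3 g.py; python3 f.py
```

```text
time: 17.6
tool_pos: [635.1, 211.9, -0.5]
tcp_rot: [3.141, -0.0, 1.405]
contact_force: [0.7, -3.7, -2.1]
grip_width: 22.1
finger_force: 30.0
[ 0.67 -3.71 -2.12] [-0.682 -0.12  -0.065] [ 6.3513e+02  2.1187e+02 -4.5000e-01]
wrist flange Y [ 8.8 90.6] ztop 65.1
   37-44 hist [(-27, 44), (-24, 196), (-21, 85), (-6, 3), (-3, 249), (0, 249), (3, 243), (6, 269), (9, 279), (12, 281)]
side flange Y [ 8.3 89.7] ztop 69.8
   37-44 hist [(-6, 2), (-3, 2), (0, 5), (3, 19), (6, 15), (9, 19), (12, 10), (15, 1)]
[ 0.87 -3.08 -2.6 ] [-0.706 -0.135 -0.093]
```

```bash
python3 -m handwheel '[[[0,0,0],[0.0003,0,0],0],[[0,0,0],[0.0006,0,0],0],[[0,0,0],[0.0006,0,0],0]]'|grep contact; python3 g.py;python3 -m handwheel '[[[0,0,0],[0.0003,0,0],0],[[0,0,0],[0.0005,0,0],0],[[0,0,0],[0.0005,0,0],0]]'|grep contact; python3 g.py
```

```text
contact_force: [1.1, -4.1, -1.8]
[ 1.05 -4.12 -1.79] [-0.752 -0.102 -0.112] [ 6.3522e+02  2.1242e+02 -4.4000e-01]
contact_force: [0.9, -5.3, -2.7]
[ 0.85 -5.35 -2.67] [-1.014 -0.015 -0.124] [ 6.3520e+02  2.1245e+02 -5.3000e-01]
```

It has stalled with the force rising, so the collar is at the flange. One more small push to be sure.

```bash
python3 -m handwheel '[[[0,0,0],[0.0003,0,0],0],[[0,0,0],[0.0006,0,0],0],[[0,0,0],[0.0006,0,0],0]]'|grep contact; python3 g.py
```

```text
contact_force: [0.4, -7.6, -1.5]
[ 0.43 -7.61 -1.5 ] [-1.326 -0.007 -0.103] [ 6.3520e+02  2.1245e+02 -5.8000e-01]
```

Firm contact at 7.6 N. I'll relax 1.5 mm and then lift.

```bash
python3 -m handwheel '[[[0,0,0],[-0.001,0,0],0],[[0,0,0],[-0.0015,0,0],0],[[0,0,0],[-0.0015,0,-0.003],0],[[0,0,0],[-0.0015,0,-0.008],0],[[0,0,0],[-0.0015,0,-0.015],0],[[0,0,0],[-0.0015,0,-0.025],0],[[0,0,0],[-0.0015,0,-0.035],0],[[0,0,0],[-0.0015,0,-0.05],0],[[0,0,0],[-0.0015,0,-0.07],0],[[0,0,0],[-0.0015,0,-0.09],0],[[0,0,0],[-0.0015,0,-0.11],0],[[0,0,0],[-0.0015,0,-0.11],0]]'; python3 - <<'E'
from h import *
c=capture('wrist');save('w4',c);b=capture('side')
cv2.imwrite('pics/m4.png',np.hstack([cv2.resize(c['image'],(448,336)),cv2.resize(b['image'][270:450,150:338],(351,336))])[:,:,::-1])
E
```

```text
time: 19.8
tool_pos: [637.3, 212.6, 114.2]
tcp_rot: [3.134, -0.003, 1.405]
contact_force: [1.0, 0.3, -0.1]
grip_width: 21.4
finger_force: 30.0
```

View pics/m4.png

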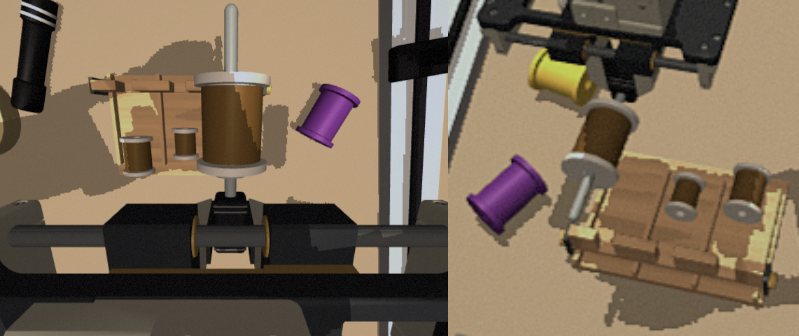

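The spool hangs on the spindle, seated at the collar (left panel, 230,178) and clear of the tray. Next I fit the carriage from the stored views.

```bash
cat > car.py <<'E'
from h import *
def car(n,c,xc=544,yc=-220):
    p=cloud(c).reshape(-1,3);p=p[np.isfinite(p).all(1)]
    b=p[(p[:,2]>9)&(p[:,2]<15)&(abs(p[:,0]-xc)<60)&(abs(p[:,1]-yc)<72)]
    if len(b)>50: print(n,'base',len(b),cv2.minAreaRect(b[:,:2].astype(np.float32)))
    t=p[(p[:,2]>58)&(p[:,2]<73)&(abs(p[:,0]-xc)<26)]
    for nm,y0,y1 in(('plain',-280,-252),('plate',-210,-186),('far',-186,-160)):
        k=(t[:,1]>y0)&(t[:,1]<y1);q=t[k]
        if len(q)<8: print(n,nm,len(q));continue
        a=np.polyfit(q[:,0]-xc,q[:,1],1)
        L=q[q[:,0]<xc-3,0];R=q[q[:,0]>xc+3,0]
        print(n,nm,len(q),'y@xc,slope',a[::-1].round(3),'x ext',q[:,0].min().round(1),q[:,0].max().round(1),'gap',L.max().round(1) if len(L) else '',R.min().round(1) if len(R) else '','top',np.percentile(q[:,2],95).round(1),'y pct',np.percentile(q[:,1]-np.polyval(a,q[:,0]-xc),[3,97]).round(1))
E
python3 - <<'E'
from car import *
import pickle
for n in('side','scene'): car(n,pickle.load(open(n+'.pkl','rb')))
for n in('side','scene'): car(n+' now',capture(n))
E
```

```text
side base 844 ((544.4578857421875, -221.71090698242188), (98.91996002197266, 119.29243469238281), 1.0902800559997559)
side plain 68 y@xc,slope [-2.64927e+02  2.70000e-02] x ext 524.9 565.8 gap 539.7 551.3 top 70.8 y pct [-5.8  4.8]
side plate 37 y@xc,slope [-1.96165e+02 -2.00000e-03] x ext 524.7 562.0 gap 534.2 552.0 top 71.7 y pct [-3.6  3.9]
side far 82 y@xc,slope [-1.76424e+02  4.00000e-03] x ext 521.6 565.1 gap 537.9 549.0 top 70.0 y pct [-5.1  4.1]
scene base 670 ((546.2611083984375, -220.53567504882812), (102.23281860351562, 121.04621887207031), 0.37299036979675293)
scene plain 86 y@xc,slope [-2.63636e+02 -2.00000e-03] x ext 523.7 569.8 gap 540.9 549.3 top 70.5 y pct [-7.2  4.9]
scene plate 42 y@xc,slope [-1.96025e+02  2.10000e-02] x ext 524.7 564.5 gap 538.0 551.9 top 71.8 y pct [-3.7  3.6]
scene far 90 y@xc,slope [-1.75616e+02  1.00000e-02] x ext 518.8 568.7 gap 540.6 550.3 top 70.7 y pct [-6.   4.6]
side now base 824 ((544.4559326171875, -221.82965087890625), (99.02951049804688, 120.43075561523438), 1.0302026271820068)
side now plain 74 y@xc,slope [-2.65053e+02  2.30000e-02] x ext 524.9 565.9 gap 539.7 551.2 top 69.5 y pct [-6.6  4.2]
side now plate 39 y@xc,slope [-1.96181e+02  2.20000e-02] x ext 524.8 561.8 gap 534.2 552.0 top 71.8 y pct [-4.   3.3]
side now far 84 y@xc,slope [-1.76186e+02  1.70000e-02] x ext 521.6 565.1 gap 537.9 548.8 top 70.5 y pct [-5.5  4.8]
scene now base 669 ((546.2062377929688, -220.9579620361328), (103.87493133544922, 120.56607818603516), 0.9325089454650879)
scene now plain 87 y@xc,slope [-2.6402e+02 -6.0000e-03] x ext 523.4 569.2 gap 540.6 550.5 top 70.5 y pct [-6.8  4.7]
scene now plate 43 y@xc,slope [-1.95331e+02 -1.30000e-02] x ext 525.7 564.9 gap 538.6 551.3 top 71.3 y pct [-3.7  3.3]
scene now far 86 y@xc,slope [-1.75901e+02  1.70000e-02] x ext 523.3 567.7 gap 539.9 551.5 top 71.0 y pct [-6.7  5.3]
```

```bash
cat > sh.py <<'E'
import sys,numpy as np
from plant import get_obs
from scipy.spatial.transform import Rotation as R
o=get_obs();r=R.from_euler('xyz',o['tcp_rot']);t=np.array([float(a) for a in sys.argv[1:4]])
print('now',o['tool_pos'].round(2),o['tcp_rot'].round(4),'shift mm',r.inv().apply(t-o['tool_pos']).round(2))
E
python3 sh.py 545.8 -289.5 110
```

```text
now [634.37 211.87 108.44] [-3.1398e+00  7.0000e-04  1.4050e+00] shift mm [-509.12   -4.6    -1.19]
```

```bash
python3 -m handwheel '[[[0,0,0],[-0.015,0,0],0],[[0,0,0],[-0.045,0,0],0],[[0,0,-1],[-0.085,0,0],0],[[0,0,-2],[-0.125,-0.001,0],0],[[0,0,-3],[-0.165,-0.001,0],0],[[0,0,-4],[-0.205,-0.002,0],0],[[0,0,-5],[-0.245,-0.002,0],0],[[0,0,-6],[-0.285,-0.003,0],0],[[0,0,-7],[-0.32,-0.003,0],0],[[0,0,-7.5],[-0.345,-0.003,0],0],[[0,0,-8],[-0.36,-0.003,0],0],[[0,0,-8],[-0.36,-0.003,0],0]]' ; python3 sh.py 545.8 -289.5 110
```

```text
time: 21.2
tool_pos: [571.4, -145.3, 108.8]
tcp_rot: [-3.14, 0.0, 1.541]
contact_force: [0.4, 0.4, -2.2]
grip_width: 21.8
finger_force: 30.0
now [ 571.38 -145.31  108.8 ] [-3.1403e+00  2.0000e-04  1.5413e+00] shift mm [-144.88  -21.32   -1.14]
```

```bash
python3 -m handwheel '[[[0,0,-1],[-0.02,-0.003,0],0],[[0,0,-2],[-0.05,-0.008,0],0],[[0,0,-2.9],[-0.08,-0.013,0],0],[[0,0,-2.9],[-0.11,-0.017,0],0],[[0,0,-2.9],[-0.135,-0.02,0],0],[[0,0,-2.9],[-0.145,-0.0213,0],0],[[0,0,-2.9],[-0.145,-0.0213,0],0],[[0,0,-2.9],[-0.145,-0.0213,0],0]]' ; cat > hv.py <<'E'
from car import *
for n in('wrist','side','scene'):
    c=capture(n);car(n,c)
    p=cloud(c).reshape(-1,3);p=p[np.isfinite(p).all(1)&(abs(p[:,0]-545)<40)&(p[:,2]>75)]
    o=get_obs()['tool_pos'];y=p[:,1]-o[1]
    k=(y>95)&(y<128)&(p[:,2]<165)&(abs(p[:,0]-545)<10)
    if k.sum()>10:print('  shaft x@far seat, slope, z',np.polyfit(y[k]-112,p[k,0],1)[::-1].round(3),np.percentile(p[k,2],[50,95]).round(1),'tip y',p[k,1].max().round(1),'z slope',np.polyfit(y[k],p[k,2],1)[0].round(3),'xext',np.percentile(p[k,0],[1,99]).round(1))
    k=(y>25)&(y<100)&(p[:,2]>120)&(p[:,2]<180)
    if k.sum()>30:
        f=k&(p[:,2]>np.percentile(p[k,2],99)-3);print('  flanges y',np.percentile(p[f,1],[1,99]).round(1),'ztop',np.percentile(p[k,2],99.5).round(1))
    k=(y>-70)&(y<-10)&(p[:,2]<150)&(abs(p[:,0]-545)<13)
E
python3 hv.py; python3 g.py
```

```text
time: 22.0
tool_pos: [547.6, -285.6, 109.2]
tcp_rot: [-3.141, -0.001, 1.596]
contact_force: [0.6, 0.2, -0.8]
grip_width: 21.8
finger_force: 30.0
wrist base 4898 ((545.6435546875, -221.82955932617188), (100.04518127441406, 115.90471649169922), 0.9808641076087952)
wrist plain 0
wrist plate 0
wrist far 639 y@xc,slope [-1.77382e+02  2.10000e-02] x ext 522.9 566.9 gap 538.7 551.2 top 69.9 y pct [-3.3  3.2]
  shaft x@far seat, slope, z [ 5.45062e+02 -1.70000e-02] [143.  144.5] tip y -157.4 z slope -0.001 xext [541.1 549.1]
  flanges y [-250.  -194.3] ztop 165.1
side base 831 ((544.4425048828125, -221.25076293945312), (98.96136474609375, 120.7955322265625), 1.131001353263855)
side plain 54 y@xc,slope [-2.6447e+02  5.1000e-02] x ext 524.8 565.7 gap 539.6 556.0 top 69.5 y pct [-4.  4.]
side plate 39 y@xc,slope [-1.95858e+02  6.10000e-02] x ext 524.7 561.8 gap 534.1 552.0 top 71.5 y pct [-2.4  2.5]
side far 89 y@xc,slope [-1.76515e+02  2.70000e-02] x ext 521.6 565.0 gap 537.9 548.9 top 69.6 y pct [-4.9  3.6]
  shaft x@far seat, slope, z [ 5.43373e+02 -5.20000e-02] [142.8 144.7] tip y -157.5 z slope -0.049 xext [539.6 547.3]
  flanges y [-252.  -193.5] ztop 165.5
scene base 666 ((545.4408569335938, -219.59866333007812), (103.02342987060547, 120.60053253173828), 1.2032546997070312)
scene plain 88 y@xc,slope [-2.63675e+02  3.10000e-02] x ext 522.7 569.5 gap 540.7 551.7 top 71.0 y pct [-6.9  5.3]
scene plate 42 y@xc,slope [-1.95668e+02  6.20000e-02] x ext 525.0 565.8 gap 538.2 550.3 top 71.0 y pct [-4.4  5.3]
scene far 88 y@xc,slope [-1.75358e+02  2.50000e-02] x ext 522.2 567.2 gap 540.8 550.5 top 71.2 y pct [-6.2  4.4]
  shaft x@far seat, slope, z [5.4645e+02 5.0000e-03] [143.1 145.4] tip y -157.7 z slope 0.073 xext [541.8 550.2]
  flanges y [-249.4 -190.7] ztop 166.2
[ 0.54 -0.02 -1.83] [-0.027  0.032 -0.024] [ 547.98 -285.5   109.59]
```

In the wrist view the shaft lines up with the far notch: 545.1 against 545.0, with the same yaw, and level. Now I check the collar, flange and upright positions along y.

```bash
python3 - <<'E'
from h import *
for n in('wrist','side','scene'):
    c=capture(n);p=cloud(c).reshape(-1,3);p=p[np.isfinite(p).all(1)&(abs(p[:,0]-545)<25)]
    y=p[:,1]+0.017*(0)
    z=p[:,2]
    k=(abs(p[:,0]-546.5)<9)&(z>146)&(z<156)&(y>-275)&(y<-240);print(n,'collar hist',[(int(b),int(v)) for v,b in zip(*np.histogram(y[k],np.arange(-275,-239,1))) if v])
    k=(abs(p[:,0]-546.5)<9)&(z>160)&(z<170)&(y>-275)&(y<-180);print('  flange',[(int(b),int(v)) for v,b in zip(*np.histogram(y[k],np.arange(-275,-180,1))) if v])
    for nm,a,b in(('far',-190,-160),('plain',-280,-250)):
        k=(z>67.5)&(z<73)&(y>a)&(y<b);print('  ',nm,k.sum(),np.percentile(y[k]-0.017*(p[k,0]-545),[3,50,97]).round(1) if k.sum() else '')
E
```

```text
wrist collar hist [(-275, 70), (-274, 103), (-273, 77), (-272, 106), (-271, 164), (-270, 22), (-256, 17), (-255, 57), (-254, 7), (-246, 4), (-245, 3)]
  flange [(-251, 8), (-250, 100), (-249, 100), (-248, 111), (-247, 112), (-246, 146), (-245, 60), (-244, 58), (-243, 61), (-242, 58), (-241, 57), (-240, 52), (-239, 63), (-238, 58), (-237, 61), (-236, 52), (-235, 59), (-234, 56), (-233, 62), (-232, 49), (-231, 53), (-230, 55), (-229, 63), (-228, 63), (-227, 61), (-226, 56), (-225, 54), (-224, 56), (-223, 57), (-222, 59), (-221, 46), (-220, 54), (-219, 60), (-218, 45), (-217, 58), (-216, 69), (-215, 62), (-214, 49), (-213, 61), (-212, 59), (-211, 53), (-210, 58), (-209, 58), (-208, 63), (-207, 59), (-206, 64), (-205, 57), (-204, 64), (-203, 62), (-202, 68), (-201, 50), (-200, 47), (-199, 161), (-198, 148), (-197, 143), (-196, 151), (-195, 139), (-194, 5)]
   far 496 [-180.7 -177.4 -174. ]
   plain 0 
side collar hist [(-275, 2), (-274, 4), (-271, 1)]
  flange [(-251, 2), (-250, 4), (-249, 3), (-248, 2), (-247, 4), (-246, 2), (-245, 4), (-244, 1), (-243, 2), (-242, 1), (-240, 1), (-239, 
[... 425 characters left out ...]
8 -260.7]
scene collar hist [(-275, 4), (-274, 1), (-273, 1), (-272, 1), (-271, 3), (-270, 3), (-268, 1), (-267, 1)]
  flange [(-254, 2), (-253, 1), (-252, 1), (-251, 3), (-249, 2), (-248, 1), (-247, 4), (-246, 2), (-245, 4), (-244, 3), (-243, 2), (-242, 1), (-241, 1), (-238, 3), (-237, 1), (-233, 1), (-231, 2), (-229, 3), (-228, 1), (-227, 1), (-225, 1), (-224, 1), (-223, 1), (-222, 1), (-221, 1), (-220, 1), (-219, 1), (-218, 3), (-217, 2), (-216, 1), (-215, 1), (-214, 1), (-213, 1), (-212, 1), (-211, 1), (-209, 2), (-207, 1), (-205, 1), (-201, 1), (-200, 2), (-198, 5), (-197, 1), (-196, 4), (-195, 4), (-194, 4), (-192, 1)]
   far 24 [-182.3 -177.3 -171. ]
   plain 29 [-270.  -264.6 -259.4]
```

The collar is at the flange (flange face -250.2, grip front -270.2, 20 mm apart as specified). The carriage origin is y ≈ -225, so I shift 4.6 mm along -x_tool and descend to just above the drag plate.

```bash
python3 -m handwheel '[[[0,0,0],[-0.002,0,0.005],0],[[0,0,0],[-0.0046,0,0.015],0],[[0,0,0],[-0.0046,0,0.028],0],[[0,0,0],[-0.0046,0,0.04],0],[[0,0,0],[-0.0046,0,0.05],0],[[0,0,0],[-0.0046,0,0.055],0],[[0,0,0],[-0.0046,0,0.055],0],[[0,0,0],[-0.0046,0,0.055],0]]'; python3 g.py; python3 - <<'E'
from h import *
for n in('wrist','side','scene'):
    c=capture(n);p=cloud(c).reshape(-1,3);p=p[np.isfinite(p).all(1)];z=p[:,2];y=p[:,1];x=p[:,0]
    k=(z>67.5)&(z<73)&(y>-190)&(y<-165)&(abs(x-545)<26);L=x[k&(x<545)];R=x[k&(x>545)]
    s=(z>78)&(z<95)&(y>-187)&(y<-163)&(abs(x-545)<9)
    if k.sum()>5 and s.sum()>5:print(n,'far mid',((x[k].min()+x[k].max())/2).round(1),'gap',L.max().round(1),R.min().round(1),'shaft',((x[s].min()+x[s].max())/2).round(1),np.percentile(z[s],95).round(1))
    k=(z>67)&(z<73)&(y>-275)&(y<-255)&(abs(x-546)<27);s=(z>78)&(z<95)&(y>-272)&(y<-262)&(abs(x-546)<9)
    if k.sum()>5 :print('   plain mid',((x[k].min()+x[k].max())/2).round(1),'journal',((x[s].min()+x[s].max())/2).round(1) if s.sum() else '')
E
```

```text
time: 23.1
tool_pos: [548.0, -291.7, 54.7]
tcp_rot: [3.141, 0.0, 1.595]
contact_force: [0.3, -0.2, -0.7]
grip_width: 22.1
finger_force: 30.0
[ 0.26 -0.16 -0.74] [-0.037  0.009  0.05 ] [ 548.   -291.69   54.73]
wrist far mid 544.9 gap 536.1 553.8 shaft 545.5 89.8
   plain mid 546.6 journal 547.3
side far mid 543.3 gap 533.3 553.0 shaft 543.7 91.5
scene far mid 543.9 gap 537.4 554.4 shaft 546.3 91.2
   plain mid 563.3 journal
```

```bash
python3 - <<'E'
from h import *
print(get_obs()['tool_pos'])
c=capture('wrist');p=cloud(c).reshape(-1,3);p=p[np.isfinite(p).all(1)];z=p[:,2];y=p[:,1];x=p[:,0]
k=(abs(x-546)<9)&(z>104)&(z<116)&(y<-180);print('flange',np.percentile(y[k],[1,99]))
k=(abs(x-547)<9)&(z>92)&(z<102)&(y<-268);print('grip front',np.percentile(y[k],99))
k=(abs(x-547)<9)&(z>92)&(z<102)&(y<-250)&(y>-268);print('collar',np.percentile(y[k],[2,98]))
k=(z>67.5)&(z<73)&(abs(x-545)<25)&(y>-190)&(y<-160);print('far',np.percentile(y[k]-.017*(x[k]-545),[3,97]),np.sort(y[(abs(x-545)<4)&(z>80)&(z<95)])[-3:])
k=(z>65)&(z<73)&(abs(x-546)<25)&(y>-285)&(y<-255);print('plain',k.sum(),np.percentile(y[k]-.017*(x[k]-546),[3,97]))
E
```

```text
[ 548.14588579 -291.78729457   55.23628671]
flange [-255.62240421 -200.69649776]
grip front -276.18722198627944
collar [-261.47308369 -251.24457037]
far [-181.6813864  -174.02251126] [-161.86091974 -161.83482174 -161.30322761]
plain 292 [-270.15689378 -266.10003811]
```

The collar's back face is 0.9 mm inside the plain upright, the grip clears it by 6 mm, and x is 0.5 mm off. I'll apply small trims and press down slowly; the axis is about 31 mm above home.

```bash
python3 -m handwheel '[[[0,0,0],[0.0005,-0.0005,0],0],[[0,0,0],[0.0005,-0.0005,0.002],0],[[0,0,0],[0.0005,-0.0005,0.004],0],[[0,0,0],[0.0005,-0.0005,0.006],0],[[0,0,0],[0.0005,-0.0005,0.008],0],[[0,0,0],[0.0005,-0.0005,0.01],0],[[0,0,0],[0.0005,-0.0005,0.012],0],[[0,0,0],[0.0005,-0.0005,0.012],0]]'; python3 g.py;  python3 -m handwheel '[[[0,0,0],[0,0,0.0015],0],[[0,0,0],[0,0,0.003],0],[[0,0,0],[0,0,0.0045],0],[[0,0,0],[0,0,0.006],0],[[0,0,0],[0,0,0.006],0]]' >/dev/null; python3 g.py
```

```text
time: 24.1
tool_pos: [547.3, -291.3, 42.4]
tcp_rot: [3.141, 0.0, 1.595]
contact_force: [-0.8, -3.4, 1.2]
grip_width: 21.6
finger_force: 30.0
[-0.78 -3.36  1.17] [-0.333  0.005  0.058] [ 547.29 -291.32   42.44]
[ 0.04 -4.    2.46] [-0.356  0.005 -0.002] [ 547.3  -291.21   36.46]
```

```bash
python3 -m handwheel '[[[0,0,0],[0,0,0.0015],0],[[0,0,0],[0,0,0.003],0],[[0,0,0],[0,0,0.0045],0],[[0,0,0],[0,0,0.006],0],[[0,0,0],[0,0,0.006],0]]' >/dev/null; python3 g.py; cat > t.py <<'E'
from h import *
for n in('wrist','side','scene'):
    c=capture(n);p=cloud(c).reshape(-1,3);p=p[np.isfinite(p).all(1)];z=p[:,2];y=p[:,1];x=p[:,0]
    for nm,a,b in(('tip',-173,-162),('in',-199,-183),('journal',-275,-263),('grip',-312,-278),('flangeN',-255,-252),('flangeF',-204,-201)):
        k=(abs(x-545.5)<5)&(y>a)&(y<b)&(z>45)&(z<100)
        if k.sum()>4: print(n,nm,k.sum(),'ztop',np.percentile(z[k],[50,93]).round(1),'x',np.median(x[k]).round(1))
E
python3 t.py
```

```text
[ 0.22 -4.45  1.77] [-0.357 -0.021  0.034] [ 547.3  -291.13   30.38]
wrist tip 638 ztop [70.  71.3] x 544.3
wrist in 819 ztop [69.1 70.4] x 544.6
wrist journal 402 ztop [65.4 66.6] x 546.2
wrist grip 707 ztop [72.3 73.3] x 545.4
wrist flangeN 185 ztop [87.3 88.1] x 545.5
wrist flangeF 265 ztop [89.7 90.7] x 545.5
side tip 11 ztop [69.  70.7] x 544.1
side in 17 ztop [69.5 74.9] x 544.8
side grip 35 ztop [72.  73.9] x 545.5
side flangeN 6 ztop [85.4 88. ] x 544.3
side flangeF 26 ztop [82.9 90. ] x 546.4
scene tip 15 ztop [68.5 71.3] x 545.2
scene in 29 ztop [69.6 80.2] x 546.2
scene grip 18 ztop [73.5 74.3] x 544.4
scene flangeF 14 ztop [80.8 91.5] x 545.3
```

The tip rides about 4.5 mm high because the grip slips slightly in pitch, as the lever arm made likely. Once the journal is home I'll release and press the far end down at its protruding tip.

```bash
python3 -m handwheel '[[[0,0,0],[0,0,0.0015],0],[[0,0,0],[0,0,0.003],0],[[0,0,0],[0,0,0.0045],0],[[0,0,0],[0,0,0.0045],0]]' >/dev/null; python3 g.py; python3 t.py | grep -E 'wrist'; python3 -m handwheel '[[[0,0,0],[0,0,0.0005],0],[[0,0,0],[0,0,0.001],0],[[0,0,0],[0,0,0.001],0]]' >/dev/null; python3 g.py;
```

```text
[ 0.23 -5.37  3.17] [-0.396 -0.083 -0.04 ] [ 547.2  -291.01   25.77]
wrist tip 581 ztop [71.5 72.8] x 544.3
wrist in 947 ztop [69.4 70.9] x 544.6
wrist journal 357 ztop [61.8 63.1] x 545.8
wrist grip 663 ztop [68. 69.] x 545.5
wrist flangeN 270 ztop [83.8 85.3] x 545.5
wrist flangeF 178 ztop [89.4 90.5] x 545.7
[-0.02 -3.44  2.76] [-0.463 -0.035 -0.007] [ 547.25 -291.08   25.03]
```

The far end is hinging on the drag plate: the shallow grip can't carry the moment. The pads' centre sits 13 mm above the spindle axis, so I'll release, regrip with the pads centred on the grip, and then press with a nose-down pitch.

```bash
python3 -m handwheel '[[[0,0,0],[0,0,0],0.42],[[0,0,0],[0,0,0],0.42],[[0,0,0],[0,0,0],0.42],[[0,0,0],[0,0,0],0.42],[[0,0,0],[0,0,0.004],0.42],[[0,0,0],[0,0,0.009],0.42],[[0,0,0],[0,0,0.012],0.42],[[0,0,0],[0,0,0.012],0.42]]'; python3 g.py; python3 t.py
```

```text
time: 26.9
tool_pos: [546.8, -290.8, 12.2]
tcp_rot: [-3.14, -0.001, 1.595]
contact_force: [-0.5, -0.2, 0.5]
grip_width: 38.2
finger_force: 0.0
[-0.46 -0.16  0.49] [-0.016 -0.044  0.014] [ 546.79 -290.78   12.17]
wrist tip 293 ztop [71.9 73.4] x 544.6
wrist in 1194 ztop [69.8 71.4] x 544.9
wrist journal 293 ztop [61.2 62.4] x 546.3
wrist grip 821 ztop [66.  68.1] x 545.6
wrist flangeN 307 ztop [80.9 84.5] x 545.6
wrist flangeF 36 ztop [89.7 90.5] x 546.1
side tip 14 ztop [71.2 74.4] x 543.7
side in 11 ztop [71. 72.] x 543.0
side grip 27 ztop [66.7 68.9] x 545.7
side flangeF 30 ztop [76.9 88.1] x 546.6
scene tip 18 ztop [70.9 73.9] x 546.0
scene in 18 ztop [70.2 72.6] x 546.8
scene grip 27 ztop [66.9 69. ] x 545.6
scene flangeF 17 ztop [75. 88.] x 545.3
```

```bash
python3 -m handwheel '[[[0,0,0],[0,0,0],0],[[0,0,0],[0,0,0],0],[[0,0,0],[0,0,0],0],[[0,0,0],[0,0,0],0],[[0,0,0],[0,0,0],0],[[0,-1,0],[-0.0004,0,0],0],[[0,-2,0],[-0.0007,0,0],0],[[0,-3,0],[-0.001,0,0],0],[[0,-3,0],[-0.001,0,0],0]]'; python3 g.py; python3 t.py |grep wrist
```

```text
time: 27.95
tool_pos: [547.6, -292.2, 13.2]
tcp_rot: [3.141, 0.054, 1.596]
contact_force: [0.8, -4.3, 0.4]
grip_width: 21.9
finger_force: 30.0
[ 0.82 -4.29  0.37] [-0.644 -0.116 -0.066] [ 547.56 -292.18   13.2 ]
wrist tip 452 ztop [66.5 67.9] x 544.5
wrist in 1170 ztop [65.3 66.8] x 544.9
wrist journal 340 ztop [60.3 61.6] x 546.1
wrist grip 730 ztop [66.1 67.7] x 545.5
wrist flangeN 263 ztop [82.3 83.3] x 545.4
wrist flangeF 359 ztop [85.8 86.8] x 545.5
```

The deeper grip works: the tip dropped 5.5 mm for a 3° pitch. Continuing.

```bash
python3 -m handwheel '[[[0,-1,0],[-0.0004,0,0],0],[[0,-2,0],[-0.0007,0,0],0],[[0,-3,0],[-0.001,0,0.0003],0],[[0,-3,0],[-0.001,0,0.0006],0],[[0,-3,0],[-0.001,0,0.0006],0]]' >/dev/null; python3 g.py; python3 t.py |grep wrist
```

```text
[-1.75 -4.44  0.75] [-0.611  0.011  0.027] [ 547.28 -292.93   12.5 ]
wrist tip 567 ztop [60.1 61.5] x 544.2
wrist in 1136 ztop [59.8 61.7] x 544.6
wrist journal 642 ztop [59.1 64.2] x 545.4
wrist grip 669 ztop [65.7 66.5] x 545.6
wrist flangeN 155 ztop [79.7 80.6] x 545.5
wrist flangeF 321 ztop [80.5 81.8] x 545.3
```

```bash
python3 -m handwheel '[[[0,-0.5,0],[-0.0002,0,0.0003],0],[[0,-1,0],[-0.0003,0,0.0006],0],[[0,-1.3,0],[-0.0004,0,0.0008],0],[[0,-1.3,0],[-0.0004,0,0.0008],0]]' >/dev/null; python3 g.py; python3 t.py |grep wrist
```

```text
[-2.88 -5.01  4.26] [-0.644  0.193 -0.025] [ 547.51 -294.19   12.42]
wrist tip 559 ztop [57.9 59.3] x 544.4
wrist in 1222 ztop [58.  78.7] x 544.7
wrist journal 624 ztop [58.6 63.7] x 545.6
wrist grip 661 ztop [65.7 66.4] x 545.5
wrist flangeN 153 ztop [79.  79.8] x 545.3
wrist flangeF 300 ztop [78.8 80.1] x 545.4
```

Nearly home everywhere: tip top 59.3, flanges about 79.8–80.1. One last gentle press, then release and recheck.

```bash
python3 -m handwheel '[[[0,-0.3,0],[0,0,0.0003],0],[[0,-0.6,0],[0,0,0.0006],0],[[0,-0.6,0],[0,0,0.0006],0]]' >/dev/null; python3 g.py; python3 -m handwheel '[[[0,-0.6,0],[0,0,0.0003],0.45],[[0,-0.6,0],[0,0,0],0.45],[[0,-0.6,0],[0,0,0],0.45],[[0,-0.6,0],[0,0,0],0.45],[[0,-0.6,0],[0,0,0],0.45],[[0,-0.6,0],[0,0,0],0.45]]'; python3 t.py
```

```text
[-1.75 -7.06  6.95] [-0.789  0.415 -0.02 ] [ 547.56 -294.6    12.27]
time: 30.2
tool_pos: [547.3, -293.5, 11.0]
tcp_rot: [-3.141, 0.148, 1.595]
contact_force: [0.5, 0.5, -0.3]
grip_width: 41.4
finger_force: 0.0
wrist tip 664 ztop [58.  59.3] x 544.6
wrist in 1221 ztop [58.  59.3] x 544.8
wrist journal 190 ztop [58.2 61.3] x 546.2
wrist grip 696 ztop [65.6 66.4] x 545.4
wrist flangeN 349 ztop [78.5 79.8] x 545.5
wrist flangeF 507 ztop [78.7 80.1] x 545.6
side tip 13 ztop [56.4 60.3] x 544.1
side in 14 ztop [58.1 62.7] x 543.1
side grip 37 ztop [65.1 67.4] x 545.5
side flangeN 12 ztop [77.3 79.8] x 545.7
side flangeF 21 ztop [70.1 79.9] x 545.7
scene tip 15 ztop [57.3 60.4] x 544.7
scene in 7 ztop [59.8 79.7] x 544.7
scene grip 15 ztop [66.  69.1] x 544.8
scene flangeF 15 ztop [73.  79.1] x 545.0
```

It stays home after release in all views. I'll retract straight up and open wide.

```bash
python3 -m handwheel '[[[0,0,0],[-0.0015,0,-0.01],0.45],[[0,0,0],[-0.0045,0,-0.03],0.45],[[0,0,0],[-0.009,0,-0.06],0.45],[[0,0,0],[-0.0135,0,-0.09],0.45],[[0,0,0],[-0.018,0,-0.12],0.45],[[0,0,0],[-0.018,0,-0.12],0.45],[[0,0,0],[-0.018,0,-0.12],0.45]]'; sed -i "s/abs(x-545.5)<5/abs(x-545.3)<6/" t.py; python3 t.py; python3 - <<'E'
from h import *
b=capture('side');a=capture('scene')
cv2.imwrite('pics/end.png',np.hstack([cv2.resize(b['image'][160:240,270:370],(400,320)),cv2.resize(a['image'][180:260,200:300],(400,320))])[:,:,::-1])
E
```

```text
time: 31.05
tool_pos: [547.6, -293.8, 133.7]
tcp_rot: [3.14, 0.149, 1.595]
contact_force: [-0.0, 0.3, -0.0]
grip_width: 41.3
finger_force: 0.0
wrist tip 205 ztop [58.  59.3] x 544.2
wrist in 311 ztop [58.  59.3] x 545.1
wrist journal 189 ztop [58.2 63.1] x 545.6
wrist grip 638 ztop [65.6 66.6] x 545.3
wrist flangeN 110 ztop [78.4 79.9] x 545.3
wrist flangeF 125 ztop [78.6 80.1] x 545.5
side tip 17 ztop [57.9 60.7] x 544.0
side in 14 ztop [58.1 60.6] x 543.0
side grip 43 ztop [65.4 67.5] x 545.6
side flangeN 6 ztop [78.5 81.3] x 545.7
side flangeF 34 ztop [65.7 77.9] x 545.5
scene tip 20 ztop [57.7 60.4] x 545.8
scene in 11 ztop [60.9 80.5] x 544.4
scene grip 36 ztop [65.9 68.4] x 547.1
scene flangeN 8 ztop [77.5 80.9] x 545.6
scene flangeF 17 ztop [73. 79.] x 545.2
```

View pics/end.png

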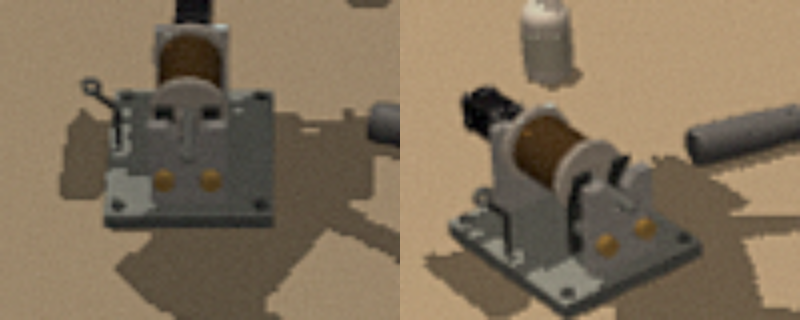

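The picture shows the spindle lying in both notches, tip through the far upright at about (625,200) in the right panel. The spool bears on the drag plate, the grip is outside the plain upright, and the gripper is clear.

```bash
python3 -c "from plant import close_job; print(close_job())"
```

```text
the job is handed in; nothing more can be done
None
```

The job is handed in at about 31 s: by the last camera checks the long spool is on the spindle against its collar, the spindle is home in both notches against the drag plate, and the gripper is clear; hand-in returned no verdict.

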